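# Torque the cap of a digestion vessel with a breaking torque wrench

### The job

Close the clamped digestion vessel: take the torque wrench from its mat, put its ring fully down over the hex of the vessel's cap without ramming it, and tighten clockwise (seen from above) until the wrench's breakaway joint clearly gives, then stop at once, well before it is bent to its end stop. Ease off so that the joint springs straight and the ring is free, lift the wrench off without forcing it, and lay it gently and flat back on its mat; leave the other things on the bench alone.

Things in the scene. Friction and masses are not known exactly. Their poses are not given: they have to be found in the camera images.
- station: Aluminium bench block screwed to the bench, clamping the steel digestion vessel (62 to 77 mm across) upright: foot 130 x 110 x 12 mm, body 94 mm square to z = 60 mm. Origin at the centre of its underside. The cap on the vessel turns clockwise from above against 0.35 N m of drag, then comes up hard after a further 0.25 to 1.0 rad: where differs each time and shows only by feel.
- cap: Steel screw cap on the vessel. Origin on its axis at the shoulder where the ring comes to rest, 116 mm above the bench; z up. Hex above: 46 mm across flats, 18 mm high, top 4 mm bevelled; flats face its own x axis and every 60 deg from it; a small plug stands 9 mm above the hex. Below: knurled shoulder 73 mm across, 16 mm high.
- wrench: Ring head of the loose torque wrench (240 mm from ring axis to handle end, 0.28 to 0.42 kg). Origin at the ring's centre on its flat underside, z up; the handle runs along -x. Ring 26 mm high, 67 to 77 mm across; through hex hole 49 mm across flats, flats facing the head's x axis and every 60 deg. Breakaway pivot, a vertical pin, at x = -50 mm. Lies flat on ring and end collar.
- wrench_handle (a joint): Breakaway joint of the wrench, rad: 0 straight (preloaded spring), growing as the handle bends clockwise from above. Gives at 1.0 N m about the pivot: 12 N sideways at the grip point (8 to 20 N in a firm grip led round the cap, as the handle then swings about the pivot); springs back when eased. A clear give is 0.08 or more; past 0.24 the cap is over-torqued; end stop at 0.40.
- wrench_grip (a point): Point on the handle's middle line in the black grip, 135 mm from the ring's axis, 19 mm above the ring's underside; axes are the handle's (x towards the ring, z up). The grip is 26 mm wide and 26 mm high and runs from 98 to 216 mm from the ring's axis; then an end collar 38 mm across.
- mat: Black rubber mat fixed to the bench, 320 x 130 x 3 mm; origin at the centre of its underside, x along its length, z up. The wrench lies on it at the start, ring towards the mat's +x end, and goes back there.
- well_tray: Bystander: white tray with yellow wells, 130 x 80 x 11 mm, on the bench; origin at the centre of its underside, x along its length.
- sample_bottle: Bystander: sample bottle, 54 mm across, 95 mm high; origin at the centre of its underside.
- spare_cap: Bystander: a loose spare cap like the vessel's (73 mm across, 43 mm high) standing on the bench; origin at the centre of its underside.

How it is judged (in metres and radians):
On the way, in this order (a step that is already met when the one before it is completed fails the run):
1. the ring is fully down over the hex of the cap (horizontal distance between wrench and cap below 0.005 m and z of wrench in the frame of cap below 0.004 m and value of joint wrench_handle below 0.04 rad), for 0.2 s.
2. the breakaway joint gives while the ring is on the cap (horizontal distance between wrench and cap below 0.006 m and z of wrench in the frame of cap below 0.008 m and value of joint wrench_handle above 0.08 rad), for 0.05 s.
At the end, for the whole second after the job is handed in: After giving on the cap, the wrench lies at rest and flat on the mat (within 0.08 rad, ring's underside under 10 mm above the mat's), its ring's centre and its grip point both over the mat, its breakaway joint straight again (below 0.04 rad) (x of wrench in the frame of mat between -0.16 and 0.16 m and y of wrench in the frame of mat between -0.065 and 0.065 m and x of wrench_grip in the frame of mat between -0.16 and 0.16 m and y of wrench_grip in the frame of mat between -0.065 and 0.065 m and z of wrench in the frame of mat below 0.01 m and angle between wrench's own z axis and vertical below 0.08 rad and value of joint wrench_handle below 0.04 rad and linear speed of wrench below 0.02 m/s); the robot touches nothing.
It fails at once if the breakaway joint is bent more than 0.24 rad (value of joint wrench_handle above 0.24 rad).
It fails at once if the ring is rammed down on the cap or torn off it: over 60 N between wrench and cap while the ring is not fully down (contact force between wrench and cap above 60 N and z of wrench in the frame of cap above 0.005 m).
It fails at once if the wrench is dropped (falls clear of the fingers faster than 0.6 m/s, some 20 mm of free fall) (linear speed of wrench above 0.6 m/s and contact force between the fingers and wrench below 0.5 N).
It fails at once if the well tray, sample bottle or spare cap is moved more than 15 mm (distance of any of well_tray, sample_bottle, spare_cap from where it was at the start of the episode above 0.015 m).
It also fails if it takes over 67 s, if anything falls off the work surface, if the arm or the gripper's body presses on something with over 40 N, if the wrist force passes 120 N, or if a joint passes its speed limit or range.

### The arm

A 6-joint arm with a two-finger parallel gripper is mounted at the origin on the work surface. World frame = base frame: x ahead of the robot, y to its left, z up, the work surface at z = 0. Lengths are in mm, angles in degrees, forces in N, time in s.
With the tool pointing down it reaches from about 375 to 925 mm from the base axis. Payload 5.7 kg.
Tool frame: the origin (TCP) lies at the very end of the fingers, on their centre line; the grasp point (between the pads) lies 19 mm behind it; z points along the fingers, y is the line along which they close (so a half turn about z gives the same grasp; the last joint's range is limited). The gripper opens to 85 mm and grips with 20 to 120 N. Pads are 22 mm wide; open, the fingers measure 114 mm over their backs; the gripper's body (76 mm by 85 mm) begins 54 mm behind the grasp point. The pads swing forward as they close: fully open they stand 13 mm farther back than shut.
Start: joints at [62.561, 20.558, 86.54, -0, 72.909, -6.595], TCP at [213.487, 560.699, 206.367] pointing down, gripper open.
Joint ranges: [-170.27, 170.27], [-57.76, 135], [12.27, 136.19], [-55.21, 235.2], [11.17, 155.16], [-170.74, 170.74]. Speed limits (degrees/s): [136.94, 136.94, 180, 180, 180, 180].

### API

Orientations are given as [roll, pitch, yaw] about the fixed x, y, z axes, in that order (R = Rz(yaw) Ry(pitch) Rx(roll)).
In Python, from bench import bot gives the robot as it stands.
- The arm moves only by the tool move_arm, never from a script. Its arguments are lists of equal length, an entry for each row: "grip": the opening, from 0 (shut) to 1 (fully open); "translation": the shift along the tool's x, y, z in cm, a list of three; "dr": the turn, a rotation vector about the tool's x, y, z in rad, a list of three. A call has 1 to 12 rows; each row shifts and turns the commanded pose from where the row before left it, along the tool's axes as they then stand; what a row does not reach is not made up. A row lasts 1/12 s, in which the tool goes at most 41.7 mm and 7.16 degrees, less where a joint would pass 70% of its speed; a pose out of reach is approached as far as the arm can. A call with a gripper value outside its range is refused whole. The fingers move at their own pace and stop on an object; "squeeze" is the grip in N (left out, the last holds). Time passes only in rows, so rows that do not move let the fingers close. It gives the time, the measured TCP pose, the force, the opening and the grip force at its end, in the units of the state.
- bot.sense(): the state, without advancing time (a new reading comes with each control period).
- bot.snapshot(name): name is "scene" or "top"; returns (picture, depth): 384x512x3 uint8, red, green, blue; 384x512 float32, mm along the optical axis (not along the pixel's ray), 0 where there is no reading.
- bot.get_calibration(name): a dict with "fovy" (degrees; the focal length in pixels is half the picture's height over the tangent of half this angle, whatever the lens; pixels are square), "cx", "cy" (the principal point, pixels), "world_to_cam" (4x4, takes a point from world to camera coordinates). Camera axes: x right, y up, looking along -z (the intrinsics and any distortion apply to the point x, -y, -z); pixel columns grow to the right and rows downward; lengths in mm; the calibration is good to about 2 mm. A picture is of the moment at which its call begins. get_calibration takes no time and is no camera call.
- bot.hand_in(): hands the job in; it is judged then, once.
The state is a dict: "time": time; "q": joint angles; "qd": joint speeds; "joint_efforts": joint torques, N m; "eef_pos": TCP position; "tcp_rot": TCP orientation; "force": force on the tool from outside, world axes, zero at the start; "ft_torque": the same for the moment, N m; "gripper_width": finger opening in mm; "gripper_force": force on a finger pad.
Only numpy, scipy, OpenCV 4.12 (cv2) and the standard library are available. Lean on these libraries where they do the work, as an engineer would, in place of code of your own. Each camera call takes 0.05 s, during which the arm holds its last target. There are 200 camera calls.

## Working session

There is one attempt and no reset: what is moved stays moved. The work goes in short steps, Python scripts to look and compute and a tool call to move; the robot and the scene stay as the last step left them, time stands still between calls to the robot, and variables do not carry over. Pictures are saved under pics/ and viewed, at most 10 in all, crops included, and the job is handed in when it is done.

Besides the shell and the picture viewer there is one more tool, called after "Request:" as a command line: name --argument value ..., lists and objects as JSON in quotes. move_arm: Moves the arm, as the interface text tells. Its arguments: {"type":"object","properties":{"grip":{"type":"array","items":{"type":"number"}},"translation":{"type":"array","items":{"type":"array","items":{"type":"number"}}},"dr":{"type":"array","items":{"type":"array","items":{"type":"number"}}},"squeeze":{"type":"number"}},"required":["grip","translation","dr"]}

```bash
mkdir -p pics; ls
cat > h.py <<'E'
import numpy as np, cv2
from bench import bot
def snap(name,tag):
    p,d=bot.snapshot(name); cv2.imwrite(f'pics/{tag}.png',p[:,:,::-1]); np.save(f'pics/{tag}.npy',d); return p,d
def K(name):
    c=bot.get_calibration(name); f=192/np.tan(np.radians(c['fovy'])/2); return c,f
def ray(name,u,v):
    c,f=K(name); M=np.array(c['world_to_cam']); R=M[:3,:3]; o=-R.T@M[:3,3]
    return o, R.T@np.array([(u-c['cx'])/f,-(v-c['cy'])/f,-1])
def atz(name,u,v,z):
    o,d=ray(name,u,v); return o+d*(z-o[2])/d[2]
def atd(name,u,v,dep):
    o,d=ray(name,u,v); return o+d*dep
E
python3 - <<'E'
from h import *
for n in('scene','top'):
    print(bot.get_calibration(n)); p,d=snap(n,n+'0')
a=cv2.imread('pics/top0.png');cv2.imwrite('pics/top0b.png',cv2.resize(a,(800,600),interpolation=cv2.INTER_CUBIC))
print(bot.sense())
E
```

```text
pics
{'fovy': 44.096116027941264, 'cx': 260.53723015921463, 'cy': 192.26598059807108, 'world_to_cam': array([[ 7.20151140e-01,  6.93775796e-01,  7.58159416e-03,
        -4.44004275e+02],
       [-5.12652034e-01,  5.24714848e-01,  6.79604458e-01,
         2.49913678e+02],
       [ 4.67514949e-01, -4.93304645e-01,  7.33539569e-01,
        -1.44282626e+03],
       [ 0.00000000e+00,  0.00000000e+00,  0.00000000e+00,
         1.00000000e+00]])}
{'fovy': 48.489516923579416, 'cx': 248.3859054805169, 'cy': 194.22347454853173, 'world_to_cam': array([[-3.56666094e-03, -9.99424618e-01, -3.37299814e-02,
         1.95340307e+01],
       [ 9.96958744e-01, -6.17970811e-03,  7.76857411e-02,
        -6.43419970e+02],
       [-7.78494836e-02, -3.33503212e-02,  9.96407153e-01,
        -8.09116828e+02],
       [ 0.00000000e+00,  0.00000000e+00,  0.00000000e+00,
         1.00000000e+00]])}
{'time': 0.1, 'q': array([ 6.25619848e+01,  2.05936593e+01,  8.65944072e+01, -1.55381854e-03,
        7.29072346e+01, -6.59574450e+00]), 'qd': array([ 0.08651026, -0.10172802, -0.0685869 ,  0.07734446, -0.06812809,
        0.02614595]), 'joint_efforts': array([-8.82962449e-04, -5.28651702e+01, -2.79351801e+01, -3.45854542e-04,
        4.88104721e-03, -8.89754489e-06]), 'eef_pos': array([213.19723746, 560.13595737, 205.62844655]), 'tcp_rot': array([-1.79905159e+02, -9.47199326e-03,  1.59158179e+02]), 'force': array([-0.17348382, -0.26266771,  0.53467392]), 'ft_torque': array([-0.0165959 , -0.04973826, -0.01135447]), 'gripper_force': 0.0, 'gripper_width': 85.5430277613684}
```

View pics/top0b.png

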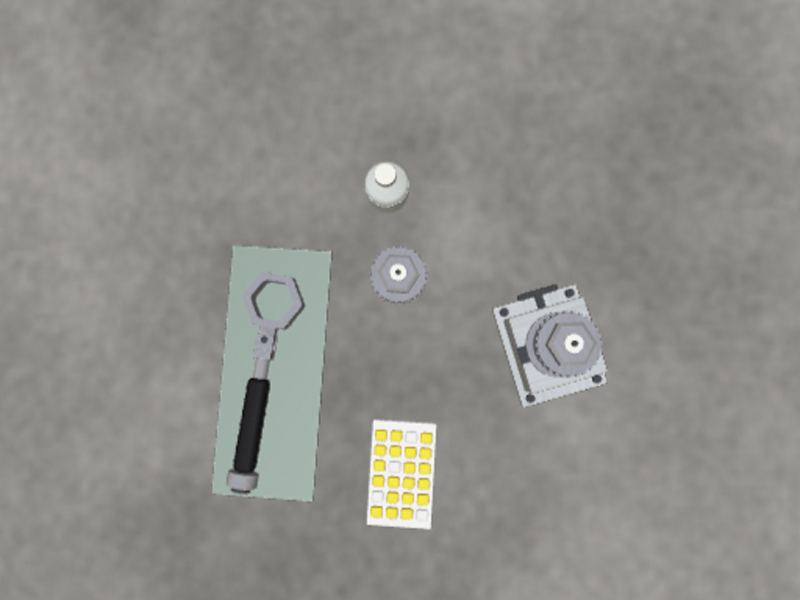

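View pics/scene0.png

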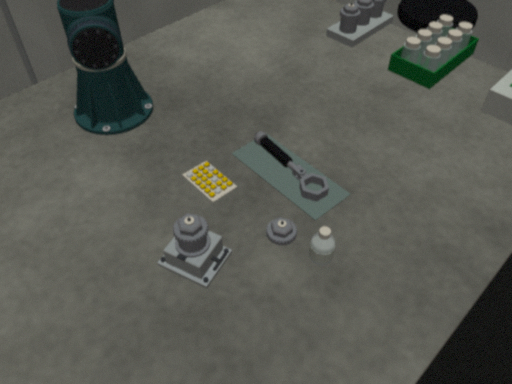

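The top view shows the wrench on the mat at (170,240), with the ring near (175,193), the cap at (367,220), and the bystanders between them. I'll zoom in.

Run:
```python
import cv2,numpy as np
a=cv2.imread('pics/top0.png')
w=cv2.resize(a[170:320,140:210],None,fx=4,fy=4,interpolation=cv2.INTER_CUBIC)
c=cv2.resize(a[185:255,325:385],None,fx=8,fy=8,interpolation=cv2.INTER_CUBIC)
o=np.zeros((600,800,3),np.uint8);o[:600,:280]=w;o[:560,300:780]=c
cv2.imwrite('pics/crop0.png',o)
```

```text
(no output)
```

View pics/crop0.png

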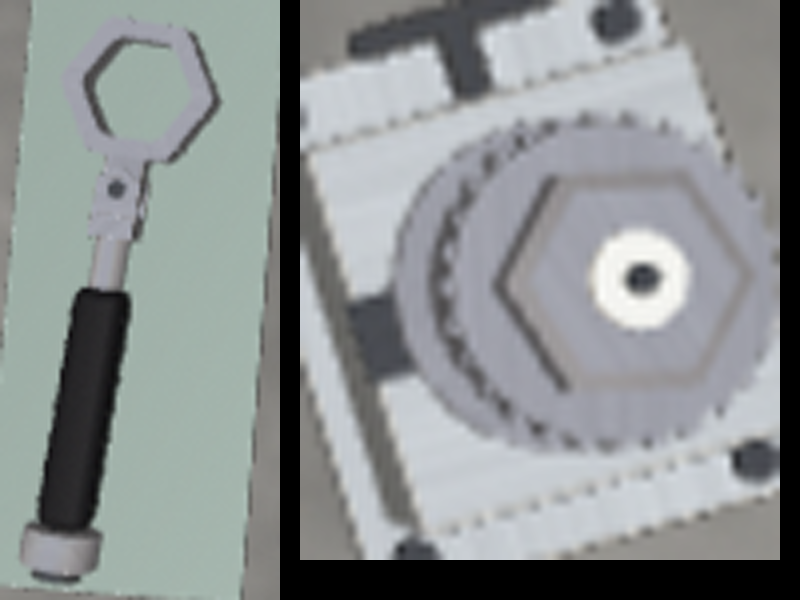

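```bash
cat >> h.py <<'E'
def hexfit(P):
    P=np.array(P)[:,:2]; c=P.mean(0); r=P-c; a=np.arctan2(r[:,1],r[:,0])
    return c, np.degrees(np.angle(np.exp(6j*a).sum()))/6, np.linalg.norm(r,axis=1)
E
python3 - <<'E'
from h import *
np.set_printoptions(precision=1,suppress=True)
W=[(65,82),(115,18),(190,30),(220,97),(168,160),(88,148)]
print('ring',hexfit([atz('top',140+x/4-.4,170+y/4-.4,29) for x,y in W]))
for n,(x,y),z in [('pin',(116,188),29),('gtop',(103,292),35),('gbot',(67,525),35)]:
    print(n,atz('top',140+x/4-.4,170+y/4-.4,z))
C=[(498,285),(557,175),(688,172),(750,275),(700,385),(568,388)]
for z in(130,134): print('hex',hexfit([atz('top',325+(x-300)/8-.45,185+y/8-.45,z) for x,y in C]))
print('plug',atz('top',325+341/8-.45,185+278/8-.45,143))
M=[(233,246),(331,251),(313,501),(213,494)]
m=[atz('top',x/1.5625-.2,y/1.5625-.2,3)[:2] for x,y in M];print('mat',np.array(m),np.mean(m,0))
print('scene plug',atz('scene',189.5,219,143))
# depth clouds
for n in('top','scene'):
    d=np.load(f'pics/{n}0.npy'); c,f=K(n); M=np.array(c['world_to_cam']);v,u=np.mgrid[:384,:512]
    X=np.stack([(u-c['cx'])/f*d,-(v-c['cy'])/f*d,-d],-1)-M[:3,3]; X=X@M[:3,:3]; X[d==0]=np.nan
    np.save(f'pics/{n}0_xyz.npy',X)
    for lo,hi in((137,150),(126,137)):
        s=(X[...,2]>lo)&(X[...,2]<hi)&(np.abs(X[...,0]-620)<150)&(np.abs(X[...,1]+120)<150)
        print(n,lo,s.sum(),np.nanmean(X[s],0),[ (X[s][:,i].min()+X[s][:,i].max())/2 for i in(0,1)] if s.any() else '')
E
```

```text
ring (array([648.8, 160.6]), np.float64(21.45745750659982), array([37.8, 37.6, 37.6, 39.2, 37.4, 38.7]))
pin [600.4 172.4  29. ]
gtop [550.1 176.8  35. ]
gbot [439.4 192.8  35. ]
hex (array([ 591.3, -184.5]), np.float64(-28.320141508187728), array([27. , 26.3, 26.4, 25.8, 26.6, 26.1]))
hex (array([ 591.2, -183.6]), np.float64(-28.320141508187685), array([26.9, 26.2, 26.2, 25.6, 26.4, 25.9]))
plug [ 591.4 -184.4  143. ]
mat [[722.2 219.9]
 [714.5  91.5]
 [396.2 113.3]
 [404.4 240.8]] [559.3 166.4]
scene plug [ 592.9 -186.3  143. ]
top 137 93 [ 590.8 -185.1  138.9] [np.float64(587.8821480181899), np.float64(-184.37099863309226)]
top 126 564 [ 590.7 -184.2  133. ] [np.float64(591.3466392838105), np.float64(-184.70387838552054)]
scene 137 73 [ 592.  -188.5  139.7] [np.float64(592.9776918476562), np.float64(-189.77567580363223)]
scene 126 293 [ 596.3 -190.6  133.6] [np.float64(592.645804472635), np.float64(-187.64617285667265)]
```

Request:
move_arm --grip '[1,1,1,1,1,1,1,1,1,1,1,1]' --translation '[[0,0,0],[0,0,0],[-2.8,-2.6,0.4],[-2.8,-2.6,0.4],[-2.8,-2.6,0.4],[-2.8,-2.6,0.4],[-2.8,-2.6,0.4],[-2.8,-2.6,0.4],[-2.8,-2.6,0.4],[-2.8,-2.6,0.4],[-2.8,-2.6,0.4],[-2.8,-2.6,0.4]]' --dr '[[0,0,-0.107],[0,0,-0.107],[0,0,0],[0,0,0],[0,0,0],[0,0,0],[0,0,0],[0,0,0],[0,0,0],[0,0,0],[0,0,0],[0,0,0]]' --squeeze 80

```text
time: 1.1
eef_pos: [452.1, 260.1, 166.0]
tcp_rot: [-180.0, -0.0, 171.4]
force: [0.4, 0.4, -0.6]
gripper_width: 85.5
gripper_force: 0.0
```

Request:
move_arm --grip '[1,1,1,1,1]' --translation '[[-2.5,-2.4,2.5],[-2.5,-2.3,2.5],[-2.5,-2.3,2.5],[0,0,0],[0,0,0]]' --dr '[[0,0,0],[0,0,0],[0,0,0],[0,0,0],[0,0,0]]'

```text
time: 1.52
eef_pos: [513.6, 181.0, 90.8]
tcp_rot: [-179.9, -0.2, 171.2]
force: [-0.5, 0.6, -0.3]
gripper_width: 85.1
gripper_force: 0.0
```

```bash
cat >> h.py <<'E'
def to(x,y,z,yaw):
    s=bot.sense(); p=s['eef_pos']; psi=np.radians(s['tcp_rot'][2]); c,n=np.cos(psi),np.sin(psi)
    dx,dy=x-p[0],y-p[1]; a=-((yaw-s['tcp_rot'][2]+180)%360-180)
    print('tool cm',np.round([(c*dx+n*dy)/10,(n*dx-c*dy)/10,(p[2]-z)/10],2),'drz',round(np.radians(a),3),'| pose',p.round(1),s['tcp_rot'].round(2),'F',s['force'].round(1),'T',s['ft_torque'].round(2),'w',round(s['gripper_width'],1),round(s['gripper_force'],1),'t',round(s['time'],2))
E
python3 - <<'E'
from h import *
to(515.3,181,10,171.5)
p,d=snap('top','top1');a=p[120:330,110:390,::-1];cv2.imwrite('pics/top1c.png',cv2.resize(a,(800,600),interpolation=cv2.INTER_CUBIC))
E
```

```text
tool cm [-0.17  0.02  8.08] drz -0.005 | pose [513.6 181.   90.8] [-179.92   -0.21  171.22] F [-0.5  0.6 -0.3] T [0.03 0.04 0.  ] w 85.1 0.0 t 1.52
```

View pics/top1c.png

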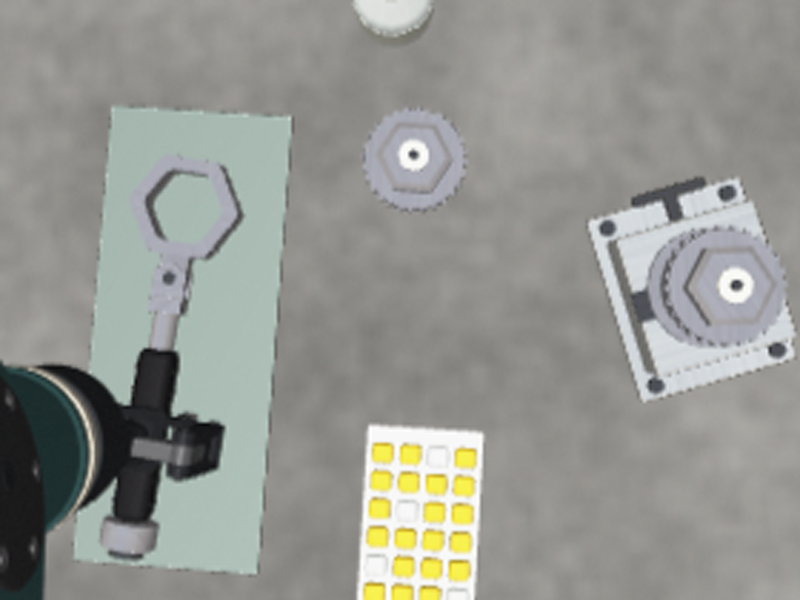

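The fingers straddle the grip, near (160,445) in this crop. Going down and closing.

Request:
move_arm --grip '[1,1,1,1,1,1,1]' --translation '[[-0.17,0,2],[0,0,2],[0,0,2],[0,0,1.4],[0,0,0.6],[0,0,0],[0,0,0]]' --dr '[[0,0,-0.003],[0,0,0],[0,0,0],[0,0,0],[0,0,0],[0,0,0],[0,0,0]]'

```text
time: 2.15
eef_pos: [515.9, 183.4, 13.5]
tcp_rot: [180.0, 0.0, 171.7]
force: [0.5, 0.2, 0.5]
gripper_width: 85.3
gripper_force: 0.0
```

Request:
move_arm --grip '[0,0,0,0,0,0,0,0,0,0]' --translation '[[0,0,0],[0,0,0],[0,0,0],[0,0,0],[0,0,0],[0,0,0],[0,0,0],[0,0,0],[0,0,0],[0,0,0]]' --dr '[[0,0,0],[0,0,0],[0,0,0],[0,0,0],[0,0,0],[0,0,0],[0,0,0],[0,0,0],[0,0,0],[0,0,0]]'

```text
time: 2.98
eef_pos: [515.8, 182.4, 12.6]
tcp_rot: [-180.0, -0.0, 171.6]
force: [0.4, 0.7, 0.4]
gripper_width: -0.0
gripper_force: 0.0
```

Run:
```python
from h import *
to(515.3,181,10,171.5)
p,d=snap('top','top2');q,e=snap('scene','sc2')
a=cv2.resize(p[150:330,110:230],(400,600),interpolation=cv2.INTER_CUBIC);b=cv2.resize(q[90:240,220:320],(400,600),interpolation=cv2.INTER_CUBIC)
cv2.imwrite('pics/c2.png',np.hstack([a,b])[:,:,::-1])
```

```text
tool cm [ 0.03 -0.15  0.26] drz 0.001 | pose [515.8 182.4  12.6] [-1.7999e+02 -1.0000e-02  1.7159e+02] F [0.4 0.7 0.4] T [ 0.02 -0.   -0.04] w -0.0 0.0 t 2.98
```

View pics/c2.png

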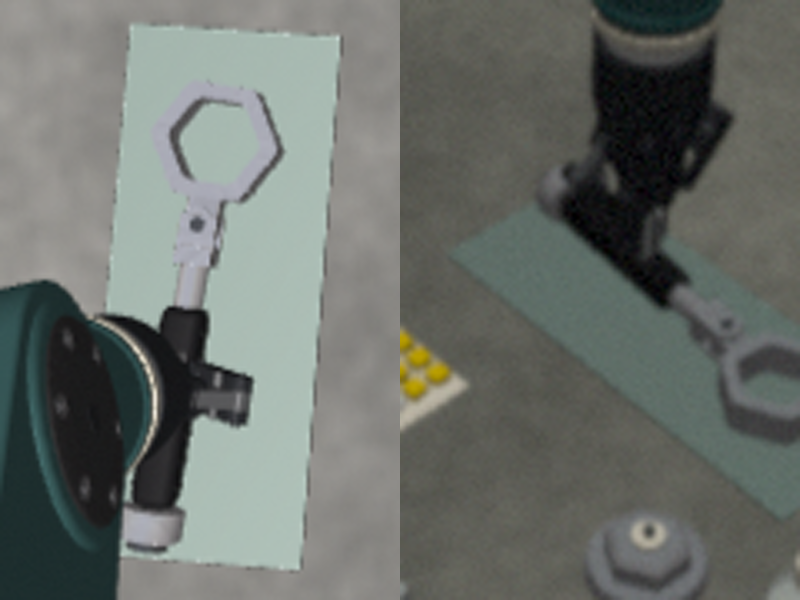

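The finger still looks open at (235,400) in the left half, although the width reads 0. I'll give it more time and read again.

Request:
move_arm --grip '[0,0,0,0,0,0]' --translation '[[0,0,0],[0,0,0],[0,0,0],[0,0,0],[0,0,0],[0,0,0]]' --dr '[[0,0,0],[0,0,0],[0,0,0],[0,0,0],[0,0,0],[0,0,0]]' --squeeze 80

```text
time: 3.58
eef_pos: [515.9, 182.5, 12.6]
tcp_rot: [-180.0, -0.0, 171.6]
force: [-0.4, 0.1, 0.6]
gripper_width: 0.1
gripper_force: 0.0
```

Run:
```python
from h import *
to(515.3,181,10,171.5)
p,d=snap('top','top3');q,e=snap('scene','sc3')
for a,b in(('top1','top2'),('top2','top3'),('sc2','sc3')):
    x=cv2.absdiff(cv2.imread(f'pics/{a}.png'),cv2.imread(f'pics/{b}.png')).max(2);print(a,b,(x>25).sum())
a=cv2.resize(p[230:300,120:200],None,fx=5,fy=5,interpolation=cv2.INTER_CUBIC);b=cv2.resize(q[90:160,230:310],None,fx=5,fy=5,interpolation=cv2.INTER_CUBIC)
cv2.imwrite('pics/c3.png',np.clip(np.hstack([a,b])[:,:,::-1]*1.8,0,255))
```

```text
tool cm [ 0.04 -0.15  0.26] drz 0.002 | pose [515.9 182.5  12.6] [-179.99   -0.    171.59] F [-0.4  0.1  0.6] T [-0.01 -0.01  0.01] w 0.1 0.0 t 3.58
top1 top2 12147
top2 top3 7
sc2 sc3 3[ WARN:0@0.476] global loadsave.cpp:1063 imwrite_ Unsupported depth image for selected encoder is fallbacked to CV_8U.
```

View pics/c3.png

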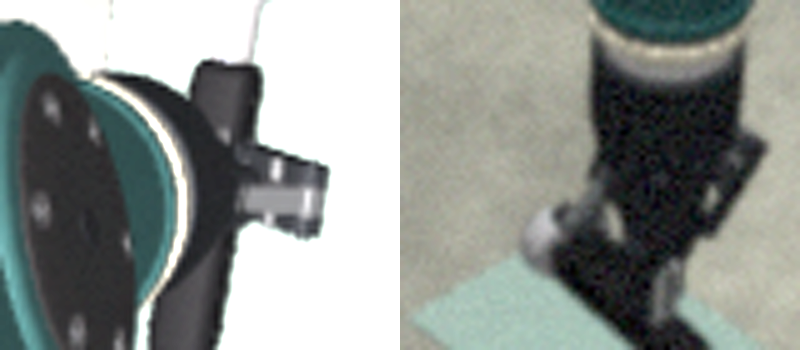

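Run:
```python
from h import *
def proj(n,P):
    c,f=K(n);M=np.array(c['world_to_cam']);X=M[:3,:3]@P+M[:3,3];return c['cx']+f*X[0]/-X[2],c['cy']-f*X[1]/-X[2]
s=bot.sense();print(s['gripper_width'],s['q'].round(2))
for z in(12.6,31.6,85):
    for dy in (-20,0,20):
        P=np.array([515.9,182.5+dy,z]);t=proj('top',P);q=proj('scene',P)
        print(z,dy,'top crop',(np.array(t)-[120,230])*5,'scene crop',(np.array(q)-[230,90])*5+[400,0])
from h import *
d=np.load('pics/top3.npy');c,f=K('top');M=np.array(c['world_to_cam']);v,u=np.mgrid[:384,:512]
X=np.stack([(u-c['cx'])/f*d,-(v-c['cy'])/f*d,-d],-1)-M[:3,3];X=X@M[:3,:3]
for vv in (262,268,272,276): print(vv,[tuple(X[vv,uu].round().astype(int)) for uu in range(158,188,2)])
```

```text
-0.41286881402245257 [ 1.2250e+01  3.0510e+01  1.0369e+02 -1.0000e-02  4.5800e+01 -6.9340e+01]
12.6 -20 top crop [274.55632664 147.93254569] scene crop [627.85592171 363.68362859]
12.6 0 top crop [224.29208055 147.98649686] scene crop [652.92436847 345.42243005]
12.6 20 top crop [174.10733048 148.04036271] scene crop [677.61004011 327.44006539]
31.6 -20 top crop [264.44822148 151.62638416] scene crop [628.95960152 337.73056026]
31.6 0 top crop [213.03714816 151.67858457] scene crop [654.29489939 319.47057929]
31.6 20 top crop [161.70925153 151.73070052] scene crop [679.23912991 301.4924534 ]
85 -20 top crop [233.37754473 162.98064488] scene crop [632.19661483 261.61208208]
85 0 top crop [178.44387534 163.02662229] scene crop [658.31322142 243.38116615]
85 20 top crop [123.60521256 163.07252019] scene crop [684.01395759 225.44055205]
262 [(np.int64(527), np.int64(148), np.int64(210)), (np.int64(526), np.int64(148), np.int64(198)), (np.int64(525), np.int64(148), np.int64(184)), (np.int64(579), np.int64(-11), np.int64(857)), (np.int64(521), np.int64(151), np.int64(141)), (np.int64(518),
[... 1863 characters left out ...]
)]
276 [(np.int64(506), np.int64(147), np.int64(211)), (np.int64(505), np.int64(147), np.int64(197)), (np.int64(503), np.int64(148), np.int64(181)), (np.int64(501), np.int64(149), np.int64(164)), (np.int64(486), np.int64(176), np.int64(28)), (np.int64(483), np.int64(178), np.int64(4)), (np.int64(483), np.int64(174), np.int64(3)), (np.int64(482), np.int64(171), np.int64(-1)), (np.int64(483), np.int64(166), np.int64(4)), (np.int64(496), np.int64(137), np.int64(125)), (np.int64(497), np.int64(133), np.int64(131)), (np.int64(497), np.int64(129), np.int64(133)), (np.int64(497), np.int64(126), np.int64(130)), (np.int64(483), np.int64(146), np.int64(2)), (np.int64(483), np.int64(142), np.int64(4))]
```

The width and force readings contradict the picture, and a shut gripper can't occupy the handle's space. I'll test with a small slow lift.

Request:
move_arm --grip '[0,0,0,0,0,0]' --translation '[[0,0,-0.3],[0,0,-0.3],[0,0,-0.4],[0,0,0],[0,0,0],[0,0,0]]' --dr '[[0,0,0],[0,0,0],[0,0,0],[0,0,0],[0,0,0],[0,0,0]]'

```text
time: 4.18
eef_pos: [516.0, 182.5, 22.8]
tcp_rot: [-180.0, 0.0, 171.6]
force: [0.1, -0.0, -0.1]
gripper_width: -0.2
gripper_force: 0.0
```

Run:
```python
from h import *
to(515.3,181,10,171.5)
def cloud(tag,n):
    d=np.load(f'pics/{tag}.npy');c,f=K(n);M=np.array(c['world_to_cam']);v,u=np.mgrid[:384,:512]
    X=np.stack([(u-c['cx'])/f*d,-(v-c['cy'])/f*d,-d],-1)-M[:3,3];return X@M[:3,:3]
p,d=snap('top','top4')
for t in('top0','top3','top4'):
    X=cloud(t,'top');s=(abs(X[...,0]-640)<60)&(abs(X[...,1]-160)<45)&(X[...,2]>15)&(X[...,2]<70);print(t,s.sum(),np.median(X[s],0).round(1))
x=cv2.absdiff(cv2.imread('pics/top3.png'),cv2.imread('pics/top4.png')).max(2)[165:215,150:200];print((x>25).sum())
```

```text
tool cm [ 0.05 -0.16  1.28] drz 0.002 | pose [516.  182.5  22.8] [-1.8000e+02  2.0000e-02  1.7159e+02] F [ 0.1 -0.  -0.1] T [-0.02  0.03  0.  ] w -0.2 0.0 t 4.18
top0 791 [631.1 167.1  29. ]
top3 794 [631.1 167.1  29. ]
top4 788 [631.4 167.   29.1]
0
```

Run:
```python
from h import *
q,e=snap('scene','sc4')
def cloud(tag,n):
    d=np.load(f'pics/{tag}.npy');c,f=K(n);M=np.array(c['world_to_cam']);v,u=np.mgrid[:384,:512]
    X=np.stack([(u-c['cx'])/f*d,-(v-c['cy'])/f*d,-d],-1)-M[:3,3];return X@M[:3,:3]
for t in('sc3','sc4'):
    X=cloud(t,'scene')
    for vv in range(128,162,3): print(t,vv,' '.join('%d,%d,%d'%tuple(X[vv,u]) for u in range(270,296,3)))
a=q[90:170,230:330];cv2.imwrite('pics/c4.png',np.clip(cv2.resize(a,(750,600),interpolation=cv2.INTER_CUBIC)[:,:,::-1]*2.2,0,255).astype(np.uint8))
```

```text
sc3 128 515,136,147 519,142,146 520,153,139 525,159,139 529,165,138 527,179,128 532,185,128 534,195,123 528,214,109
sc3 131 514,138,135 518,144,134 520,153,130 524,161,128 531,164,130 527,180,118 533,184,119 447,303,0 527,216,97
sc3 134 511,141,123 420,255,0 516,158,116 523,161,117 531,163,121 524,183,105 534,184,110 529,202,96 532,211,93
sc3 137 520,131,124 430,244,1 506,170,92 524,162,108 531,164,110 527,181,98 529,191,93 529,203,85 474,285,2
sc3 140 520,132,113 522,141,110 514,162,92 521,165,94 521,176,87 529,179,90 527,194,80 475,272,0 482,276,2
sc3 143 468,190,36 522,142,99 522,153,92 518,169,80 528,169,85 527,183,76 477,256,0 482,263,0 493,264,4
sc3 146 475,182,34 478,191,31 509,168,64 521,166,73 523,176,68 526,184,65 486,246,0 493,251,2 499,257,2
sc3 149 483,174,34 488,180,33 509,169,53 520,167,61 526,173,61 528,183,56 497,233,4 501,242,1 507,248,1
sc3 152 484,174,23 497,171,34 501,178,32 518,171,46 524,176,47 499,219,3 505,224,4 512,229,5 513,241,-1
sc3 155 477,182,2 499,169,25 510,169,32 517,172,35 525,175,38 529,184,34 532,192,31 519,222,3 524,228,2
sc3 158 485,173,2 492,17
[... 765 characters left out ...]
5,36 511,166,77 519,168,81 524,174,80 526,184,75 478,255,1 486,259,4 491,266,2
sc4 146 477,181,36 484,184,39 511,166,67 519,169,70 524,175,69 526,184,65 486,246,0 492,251,1 499,257,1
sc4 149 482,175,32 490,178,35 497,182,37 521,167,62 523,177,57 526,186,53 495,236,1 500,243,0 508,246,3
sc4 152 484,174,23 496,172,32 504,175,36 511,179,37 516,186,36 500,217,5 506,223,5 510,231,2 515,239,1
sc4 155 477,181,3 497,172,22 507,172,29 517,172,35 522,179,33 529,183,35 536,188,36 519,221,4 527,224,6
sc4 158 486,171,4 491,179,2 509,170,20 521,168,29 529,171,33 536,175,35 543,179,36 548,186,35 533,218,4
sc4 161 495,162,5 499,170,2 507,173,5 521,170,17 535,165,29 545,166,36 548,174,32 550,185,26 541,209,3
```

View pics/c4.png

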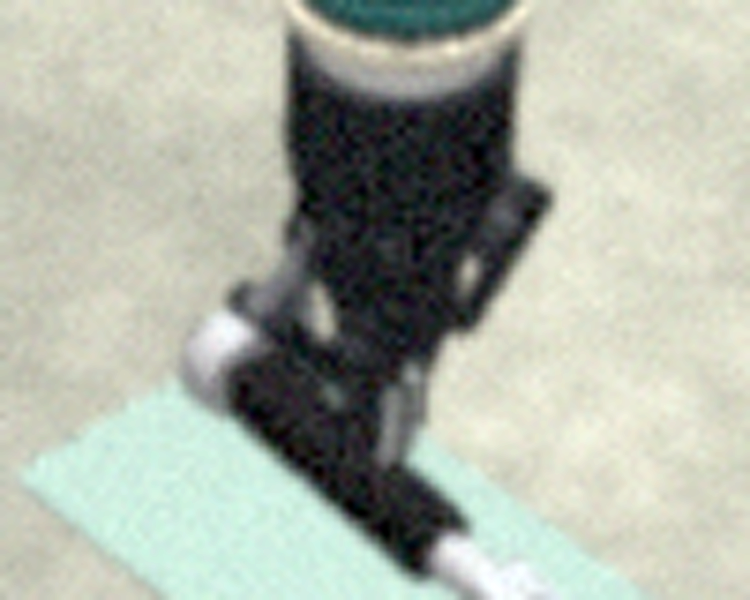

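The shut fingers are hovering above the handle, with tips near (410,440) in the crop, around 25–30 mm above the reported TCP end. So the reported TCP z runs low. I'll open and measure the tip height from depth.

```bash
cat >> h.py <<'E'
def cloud(tag,n):
    d=np.load(f'pics/{tag}.npy');c,f=K(n);M=np.array(c['world_to_cam']);v,u=np.mgrid[:384,:512]
    X=np.stack([(u-c['cx'])/f*d,-(v-c['cy'])/f*d,-d],-1)-M[:3,3];X=X@M[:3,:3];X[d==0]=np.nan;return X
E
python3 - <<'E'
from h import *
for t in('sc3','sc4'):
    X=cloud(t,'scene')
    for u in range(279,288): print(t,u,[f'{v}:%d,%d,%d'%tuple(X[v,u]) for v in range(146,157)])
c=bot.get_calibration('scene');M=c['world_to_cam'];print('cam',-M[:3,:3].T@M[:3,3])
E
```

```text
sc3 279 ['146:521,166,73', '147:519,169,66', '148:523,164,68', '149:520,167,61', '150:519,170,55', '151:520,168,53', '152:518,171,46', '153:520,168,47', '154:516,174,36', '155:517,172,35', '156:519,170,34']
sc3 280 ['146:520,171,69', '147:521,171,66', '148:519,173,60', '149:519,173,57', '150:518,174,52', '151:520,172,51', '152:521,172,48', '153:521,172,44', '154:521,172,40', '155:521,173,37', '156:523,170,36']
sc3 281 ['146:522,173,69', '147:523,173,66', '148:521,174,61', '149:524,172,60', '150:524,172,57', '151:523,173,52', '152:522,174,47', '153:525,172,47', '154:524,173,42', '155:521,177,34', '156:526,171,37']
sc3 282 ['146:523,176,68', '147:526,173,68', '148:526,172,65', '149:526,173,61', '150:527,172,58', '151:526,174,54', '152:524,176,47', '153:525,175,45', '154:521,180,36', '155:525,175,38', '156:526,175,35']
sc3 283 ['146:525,178,68', '147:525,177,65', '148:525,178,61', '149:527,176,59', '150:527,176,56', '151:525,178,50', '152:524,181,44', '153:525,180,42', '154:524,180,37', '155:526,179,36', '156:527,177,34']
sc3 284 ['146:525,181,66', '147:525,182,62', '148:522,186,54', '1
[... 1939 characters left out ...]
4:525,183,36', '155:528,181,36', '156:530,178,36']
sc4 285 ['146:526,184,65', '147:528,182,63', '148:527,184,58', '149:526,186,53', '150:495,223,6', '151:497,221,5', '152:500,217,5', '153:524,189,35', '154:528,184,37', '155:529,183,35', '156:531,181,35']
sc4 286 ['146:522,194,56', '147:484,239,0', '148:490,233,3', '149:493,230,4', '150:496,226,4', '151:498,224,4', '152:499,223,1', '153:503,219,2', '154:528,189,34', '155:530,186,34', '156:533,182,35']
sc4 287 ['146:484,244,0', '147:487,241,0', '148:489,238,0', '149:492,235,0', '150:496,231,1', '151:501,225,4', '152:503,222,4', '153:505,220,3', '154:509,215,5', '155:534,185,37', '156:534,186,33']
cam [1122.4117858  -534.84689499  891.8939632 ]
```

Request:
move_arm --grip '[1,1,1,1,1,1,1,1,1,1,1,1]' --translation '[[0,0,-0.5],[0,0,-0.5],[0,0,0],[0,0,0],[0,0,0],[0,0,0],[0,0,0],[0,0,0],[0,0,0],[0,0,0],[0,0,0],[0,0,0]]' --dr '[[0,0,0],[0,0,0],[0,0,0],[0,0,0],[0,0,0],[0,0,0],[0,0,0],[0,0,0],[0,0,0],[0,0,0],[0,0,0],[0,0,0]]'

```text
time: 5.28
eef_pos: [515.9, 182.4, 32.6]
tcp_rot: [-180.0, -0.0, 171.6]
force: [0.9, 0.0, -0.3]
gripper_width: 85.1
gripper_force: 0.0
```

Run:
```python
from h import *
to(515.3,181,10,171.5)
q,e=snap('scene','sc5')
X=cloud('sc5','scene')
# points near the two fingers
for nm,lo,hi in(('-y',125,160),('+y',205,245)):
    s=(abs(X[...,0]-516)<25)&(X[...,1]>lo)&(X[...,1]<hi)&(X[...,2]>12)&(X[...,2]<110)
    P=X[s];P=P[np.argsort(P[:,2])];print(nm,len(P));print(P[:10].round())
```

```text
tool cm [ 0.04 -0.15  2.26] drz 0.002 | pose [515.9 182.4  32.6] [-179.99   -0.    171.59] F [ 0.9  0.  -0.3] T [ 0.   -0.01 -0.04] w 85.1 0.0 t 5.28
-y 64
[[511. 133.  71.]
 [515. 132.  74.]
 [517. 133.  75.]
 [515. 132.  78.]
 [512. 128.  78.]
 [517. 133.  78.]
 [519. 135.  78.]
 [514. 129.  79.]
 [513. 131.  80.]
 [517. 133.  81.]]
+y 95
[[527. 224.  72.]
 [523. 224.  73.]
 [517. 223.  73.]
 [520. 223.  75.]
 [533. 229.  76.]
 [527. 223.  76.]
 [517. 223.  77.]
 [523. 224.  77.]
 [532. 221.  77.]
 [532. 226.  77.]]
```

The real tips sit about 27 mm above the reported TCP, consistently shut and open; xy agrees. I'll compensate in z.

Request:
move_arm --grip '[1,1,1,1,1,1,1]' --translation '[[0,-0.12,1.5],[0,0,1.5],[0,0,1],[0,0,1],[0,0,0.4],[0,0,0],[0,0,0]]' --dr '[[0,0,0],[0,0,0],[0,0,0],[0,0,0],[0,0,0],[0,0,0],[0,0,0]]'

```text
time: 5.92
eef_pos: [515.7, 181.3, -21.5]
tcp_rot: [-180.0, -0.0, 171.6]
force: [-0.1, 0.1, 0.3]
gripper_width: 85.1
gripper_force: 0.0
```

Request:
move_arm --grip '[0,0,0,0,0,0,0,0,0]' --translation '[[0,0,0],[0,0,0],[0,0,0],[0,0,0],[0,0,0],[0,0,0],[0,0,0],[0,0,0],[0,0,0]]' --dr '[[0,0,0],[0,0,0],[0,0,0],[0,0,0],[0,0,0],[0,0,0],[0,0,0],[0,0,0],[0,0,0]]' --squeeze 80

```text
time: 6.67
eef_pos: [516.1, 181.4, -20.8]
tcp_rot: [180.0, 0.0, 171.6]
force: [-1.7, -0.2, 6.0]
gripper_width: 24.8
gripper_force: 78.3
```

Request:
move_arm --grip '[0,0,0,0,0,0,0,0,0,0,0,0]' --translation '[[0,0,-0.3],[0,0,-0.6],[0,0,-1],[0,0,-1.8],[0,0,-2],[0,0,-2],[0,0,-2],[0,0,-2],[0,0,-2],[0,0,-1.5],[0,0,-1],[0,0,-0.6]]' --dr '[[0,0,0],[0,0,0],[0,0,0],[0,0,0],[0,0,0],[0,0,0],[0,0,0],[0,0,0],[0,0,0],[0,0,0],[0,0,0],[0,0,0]]'

```text
time: 7.67
eef_pos: [516.1, 181.4, 148.3]
tcp_rot: [180.0, 0.1, 171.6]
force: [0.3, 0.6, -3.4]
gripper_width: 24.8
gripper_force: 78.7
```

```bash
cat >> h.py <<'E'
def ringtilt(tag,n,lo,hi,cx,cy,r=55):
    X=cloud(tag,n);s=(np.hypot(X[...,0]-cx,X[...,1]-cy)<r)&(X[...,2]>lo)&(X[...,2]<hi);P=X[s]
    for _ in range(3):
        A=np.c_[P[:,:2]-P[:,:2].mean(0),np.ones(len(P))];k=np.linalg.lstsq(A,P[:,2],rcond=None)[0];e=P[:,2]-A@k;P=P[abs(e)<4]
    print(tag,len(P),'centroid',P.mean(0).round(1),'slope deg',np.degrees(k[:2]).round(2),'zmean',k[2].round(1),'sd',e.std().round(2)); return P
E
python3 - <<'E'
from h import *
to(456,-189,150,181.7)
snap('top','top6');snap('scene','sc6')
ringtilt('top0','top',20,40,648.8,160.6,45);ringtilt('top6','top',150,240,649,161,45)
a=cv2.imread('pics/top6.png')[150:250,120:220];cv2.imwrite('pics/c6.png',cv2.resize(a,(600,600),interpolation=cv2.INTER_CUBIC))
E
```

```text
tool cm [  0.52 -37.52  -0.17] drz -0.177 | pose [516.1 181.4 148.3] [1.7997e+02 1.0000e-01 1.7159e+02] F [ 0.3  0.6 -3.4] T [ 0.01  0.14 -0.01] w 24.8 78.7 t 7.67
top0 546 centroid [645.3 162.6  28.6] slope deg [0.14 0.25] zmean 28.6 sd 1.51
top6 561 centroid [640.7 167.7 197. ] slope deg [-0.65  1.05] zmean 196.9 sd 1.21
```

View pics/c6.png

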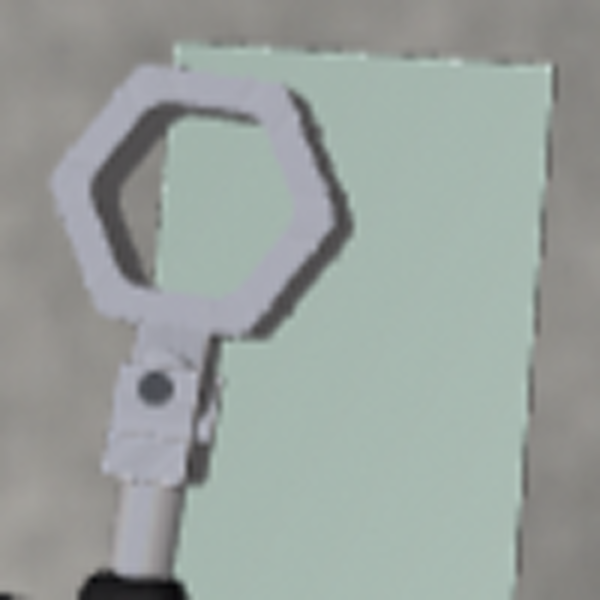

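The ring is held level, with outer top corners at (50,185), (142,68), (285,88), (337,220), (248,335) and (103,300) in the crop. I'll fit its centre in the tool frame.

Run:
```python
from h import *
C=[(50,185),(142,68),(285,88),(337,220),(248,335),(103,300)]
c,a,r=hexfit([atz('top',120+x/6-.42,150+y/6-.42,197) for x,y in C]);print(c,a,r)
pin=atz('top',120+155/6-.42,150+388/6-.42,197);v=c-pin[:2];print('pin',pin,np.degrees(np.arctan2(v[1],v[0])),np.hypot(*v))
p=bot.sense()['eef_pos'][:2];v=c-p;print('grasp->ring',v,np.hypot(*v),np.degrees(np.arctan2(v[1],v[0])))
```

```text
[649.08568111 161.991794  ] 21.525857076382398 [38.31448258 37.51867672 37.45981256 38.10928391 38.55754932 35.33110174]
pin [599.75600808 171.52550242 197.        ] -10.938421477873144 50.24249434376079
grasp->ring [132.98865577 -19.40398605] 134.3967902818644 -8.301282144722109
```

Request:
move_arm --grip '[0,0,0,0,0,0,0,0,0,0,0,0]' --translation '[[0,0,0],[0,0,0],[0,0,0],[0.4,-0.8,0],[0.4,-1.6,0],[0.4,-2.4,0],[0.4,-2.6,0],[0.4,-2.6,0],[0.4,-2.6,0],[0.4,-2.6,0],[0.4,-2.6,0],[0.4,-2.6,0]]' --dr '[[0,0,-0.059],[0,0,-0.059],[0,0,-0.059],[0,0,0],[0,0,0],[0,0,0],[0,0,0],[0,0,0],[0,0,0],[0,0,0],[0,0,0],[0,0,0]]'

```text
time: 8.77
eef_pos: [484.2, -25.2, 145.8]
tcp_rot: [180.0, -0.1, -178.4]
force: [0.9, -0.1, -3.8]
gripper_width: 25.4
gripper_force: 78.9
```

Request:
move_arm --grip '[0,0,0,0,0,0,0,0,0,0,0,0]' --translation '[[0.5,-2.6,0],[0.5,-2.6,0],[0.5,-2.6,0],[0.5,-2.6,0],[0.5,-2.2,0],[0.5,-1.6,0],[0.4,-1,0],[0,-0.7,0],[0,-0.3,0],[0,-0.2,0],[0,0,0],[0,0,0]]' --dr '[[0,0,0],[0,0,0],[0,0,0],[0,0,0],[0,0,0],[0,0,0],[0,0,0],[0,0,0],[0,0,0],[0,0,0],[0,0,0],[0,0,0]]'

```text
time: 9.77
eef_pos: [456.9, -187.9, 146.6]
tcp_rot: [180.0, -0.0, -178.2]
force: [0.1, -0.0, -3.3]
gripper_width: 24.7
gripper_force: 79.0
```

Run:
```python
from h import *
to(456.9,-188.5,148,181.7)
p,_=snap('top','top7');q,_=snap('scene','sc7')
ringtilt('top7','top',160,240,591,-184.5,45)
a=cv2.resize(p[175:255,320:400],(600,600),interpolation=cv2.INTER_CUBIC)
cv2.imwrite('pics/c7.png',a[:,:,::-1])
```

```text
tool cm [ 0.01 -0.06 -0.14] drz 0.001 | pose [ 456.9 -187.9  146.6] [ 1.7998e+02 -1.0000e-02 -1.7823e+02] F [ 0.1 -0.  -3.3] T [0.03 0.17 0.02] w 24.7 79.0 t 9.77
top7 667 centroid [ 582.5 -185.9  194.9] slope deg [-0.73 -0.41] zmean 194.9 sd 1.19
```

View pics/c7.png

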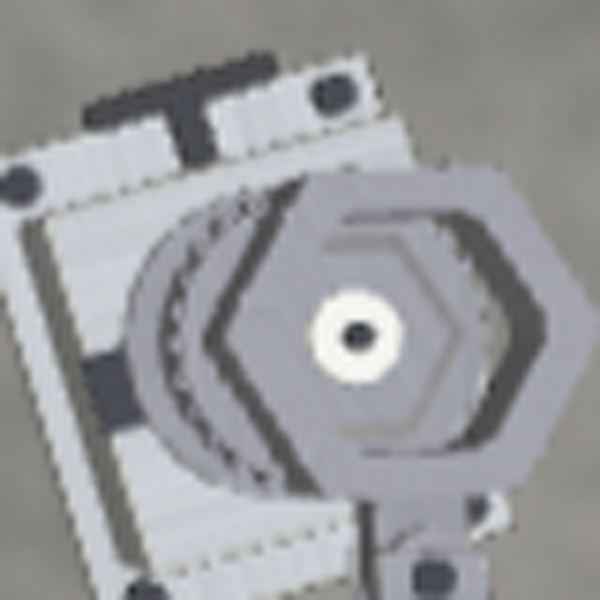

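The ring is above the cap: outer corners at (208,338), (308,172), (497,170), (598,328), (520,492) and (318,495), plug at (358,337). The apparent offset is parallax, so I'll compute it.

Run:
```python
from h import *
C=[(208,338),(308,172),(497,170),(598,328),(515,492),(315,495)]
f=lambda x,y,z:atz('top',320+x/7.5-.43,175+y/7.5-.43,z)
print(hexfit([f(x,y,195) for x,y in C]))
print('plug',f(358,337,143))
P=[f(x,y,131) for x,y in((395,238),(463,335),(410,432))];print('cap corners',np.array(P))
Q=[f(x,y,195) for x,y in((345,215),(460,212),(545,335),(455,452))];print(np.array(Q))
c,ff=K('scene')
# scene: plug top and ring in scene via depth
X=cloud('sc7','scene');s=(np.hypot(X[...,0]-591,X[...,1]+184)<45)&(X[...,2]>185)&(X[...,2]<205);P=X[s];print('scene ring',len(P),P.mean(0),(P.max(0)+P.min(0))/2)
```

```text
(array([ 591.12687468, -181.85235332]), np.float64(-29.164657295233923), array([40.42135468, 38.18085881, 38.34671625, 38.77985763, 38.815165  ,
       38.39789431]))
plug [ 591.07542109 -184.56776786  143.        ]
cap corners [[ 613.50060012 -196.29212426  131.        ]
 [ 591.63619279 -210.84841309  131.        ]
 [ 569.99008418 -198.49336939  131.        ]]
[[ 615.20124982 -169.93555584  195.        ]
 [ 615.68950946 -193.35107594  195.        ]
 [ 590.41178237 -209.86738309  195.        ]
 [ 566.64955838 -190.99214492  195.        ]]
scene ring 679 [ 590.41042493 -186.85292588  194.90567599] [ 586.34972566 -185.94640315  194.75144198]
```

Request:
move_arm --grip '[0,0,0,0,0,0,0,0]' --translation '[[0,-0.1,0.4],[0,0,0.6],[0,0,0.6],[0,0,0.6],[0,0,0.5],[0,0,0.3],[0,0,0],[0,0,0]]' --dr '[[0,0,0],[0,0,0],[0,0,0],[0,0,0],[0,0,0],[0,0,0],[0,0,0],[0,0,0]]'

```text
time: 10.53
eef_pos: [456.8, -189.6, 116.4]
tcp_rot: [180.0, -0.0, -178.3]
force: [0.1, 0.3, -2.5]
gripper_width: 25.1
gripper_force: 79.0
```

Run:
```python
from h import *
to(456.9,-188.5,148,181.7)
p,_=snap('top','top8');q,_=snap('scene','sc8')
ringtilt('top8','top',140,240,591,-184.5,45)
a=cv2.resize(p[185:250,325:390],(600,600),interpolation=cv2.INTER_CUBIC)
b=cv2.resize(q[190:255,160:225],(200,200),interpolation=cv2.INTER_CUBIC)
o=np.zeros((600,800,3),np.uint8);o[:,:600]=a;o[:200,600:]=b
cv2.imwrite('pics/c8.png',o[:,:,::-1])
```

```text
tool cm [-0.02  0.11 -3.16] drz 0.0 | pose [ 456.8 -189.6  116.4] [ 1.7999e+02 -3.0000e-02 -1.7827e+02] F [ 0.1  0.3 -2.5] T [-0.    0.09 -0.03] w 25.1 79.0 t 10.53
top8 591 centroid [ 582.5 -186.5  164.6] slope deg [-0.94 -0.58] zmean 164.6 sd 1.08
```

View pics/c8.png

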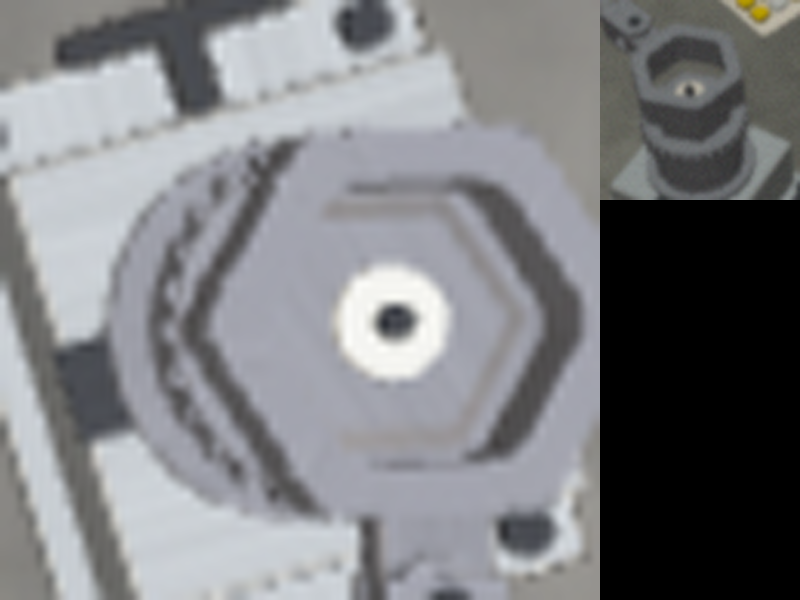

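Run:
```python
from h import *
f=lambda x,y,z:atz('top',325+x/9.23-.45,185+y/9.23-.45,z).round(1)
print('plug',f(394,321,143))
print('ring inner top right corner',f(582,315,164.6),'-> centre y',f(582,315,164.6)[1]+28.3)
print('ring inner bottom right corner',f(542,318,138.6),'-> centre y',f(542,318,138.6)[1]+28.3)
print('ring outer left',f(210,322,164.6),'-> centre y',f(210,322,164.6)[1]-38.5)
print('cap right outer',f(528,320,130),'-> y',f(528,320,130)[1]+26.56)
print('hole x edges',f(400,190,138.6),f(400,462,138.6),f(400,186,164.6),f(420,465,164.6),'hex',f(400,199,130),f(400,448,130))
# subpixel outer hexagon via silhouettes in depth: ring pts
P=ringtilt('top8','top',140,240,591,-184.5,45)
import sys
for n,t in(('top','top8'),('scene','sc8')):
    X=cloud(t,n);m=((np.hypot(X[...,0]-591,X[...,1]+184)<44)&(abs(X[...,2]-164.6)<5)).astype(np.uint8)
    h,_=cv2.findContours(m,cv2.RETR_EXTERNAL,cv2.CHAIN_APPROX_NONE);h=max(h,key=cv2.contourArea)
    hull=cv2.convexHull(h).reshape(-1,2);W=np.array([atz(n,u,v,164.6)[:2] for u,v in hull]);print(n,'hull box centre',(W.max(0)+W.min(0))/2,W.max(0)-W.min(0))
```

```text
plug [ 591.4 -184.5  143. ]
ring inner top right corner [ 591.9 -211.7  164.6] -> centre y -183.39999999999998
ring inner bottom right corner [ 591.9 -212.   138.6] -> centre y -183.7
ring outer left [ 590.9 -147.4  164.6] -> centre y -185.9
cap right outer [ 591.7 -211.9  130. ] -> y -185.34
hole x edges [ 615.1 -187.2  138.6] [ 566.1 -186.   138.6] [ 614.5 -180.9  164.6] [ 566.  -183.1  164.6] hex [ 613.9 -189.3  130. ] [ 568.5 -188.1  130. ]
top8 591 centroid [ 582.5 -186.5  164.6] slope deg [-0.94 -0.58] zmean 164.6 sd 1.08
top hull box centre [ 586.80649975 -184.3851828 ] [76.89907349 75.00194476]
scene hull box centre [ 586.36382833 -187.34037279] [83.81480893 77.07091469]
```

Ring and hex agree to about 0.5–1 mm. I'll lower in small steps, watching the force.

Request:
move_arm --grip '[0,0,0,0,0]' --translation '[[-0.05,0,0.15],[0,0,0.15],[0,0,0.15],[0,0,0.1],[0,0,0]]' --dr '[[0,0,0],[0,0,0],[0,0,0],[0,0,0],[0,0,0]]'

```text
time: 11.05
eef_pos: [457.2, -189.5, 110.9]
tcp_rot: [180.0, -0.0, -178.3]
force: [0.1, -0.6, -3.8]
gripper_width: 25.2
gripper_force: 79.0
```

Request:
move_arm --grip '[0,0,0,0]' --translation '[[0,0,0.1],[0,0,0.1],[0,0,0.05],[0,0,0]]' --dr '[[0,0,0],[0,0,0],[0,0,0],[0,0,0]]'

```text
time: 11.38
eef_pos: [457.3, -189.6, 108.5]
tcp_rot: [180.0, -0.0, -178.3]
force: [-0.3, -0.4, -2.1]
gripper_width: 25.0
gripper_force: 79.0
```

Request:
move_arm --grip '[0,0,0,0,0]' --translation '[[0,0,0.1],[0,0,0.1],[0,0,0.1],[0,0,0],[0,0,0]]' --dr '[[0,0,0],[0,0,0],[0,0,0],[0,0,0],[0,0,0]]'

```text
time: 11.8
eef_pos: [457.3, -189.6, 105.6]
tcp_rot: [180.0, -0.0, -178.3]
force: [-0.5, -0.3, -4.1]
gripper_width: 25.1
gripper_force: 79.0
```

Request:
move_arm --grip '[0,0,0,0,0]' --translation '[[0,0,0.1],[0,0,0.1],[0,0,0.1],[0,0,0],[0,0,0]]' --dr '[[0,0,0],[0,0,0],[0,0,0],[0,0,0],[0,0,0]]'

```text
time: 12.22
eef_pos: [457.3, -189.6, 102.6]
tcp_rot: [180.0, -0.0, -178.3]
force: [-0.2, -1.0, -2.8]
gripper_width: 24.8
gripper_force: 79.0
```

Request:
move_arm --grip '[0,0,0,0,0]' --translation '[[0,0,0.15],[0,0,0.15],[0,0,0.15],[0,0,0],[0,0,0]]' --dr '[[0,0,0],[0,0,0],[0,0,0],[0,0,0],[0,0,0]]'

```text
time: 12.63
eef_pos: [457.3, -189.6, 98.0]
tcp_rot: [180.0, -0.0, -178.3]
force: [0.3, -0.9, -3.5]
gripper_width: 25.0
gripper_force: 79.0
```

Request:
move_arm --grip '[0,0,0,0]' --translation '[[0,0,0.1],[0,0,0.1],[0,0,0],[0,0,0]]' --dr '[[0,0,0],[0,0,0],[0,0,0],[0,0,0]]'

```text
time: 12.97
eef_pos: [457.4, -189.6, 96.1]
tcp_rot: [-180.0, -0.0, -178.3]
force: [-0.2, 0.5, -3.1]
gripper_width: 24.5
gripper_force: 79.0
```

Run:
```python
from h import *
to(456.9,-188.5,148,181.7)
snap('top','top9');P=ringtilt('top9','top',130,200,591,-184.5,45)
```

```text
tool cm [ 0.04  0.11 -5.19] drz 0.001 | pose [ 457.4 -189.6   96.1] [-1.8000e+02 -1.0000e-02 -1.7827e+02] F [-0.2  0.5 -3.1] T [0.04 0.09 0.01] w 24.5 79.0 t 12.97
top9 320 centroid [ 579.8 -185.8  140.9] slope deg [-6.25 -1.82] zmean 141.0 sd 2.08
```

Request:
move_arm --grip '[0,0,0]' --translation '[[0,0,0.1],[0,0,0],[0,0,0]]' --dr '[[0,0,0],[0,0,0],[0,0,0]]'

```text
time: 13.27
eef_pos: [457.4, -189.6, 95.1]
tcp_rot: [-180.0, -0.0, -178.3]
force: [-0.3, -0.0, -3.8]
gripper_width: 25.0
gripper_force: 79.0
```

Request:
move_arm --grip '[0,0,0]' --translation '[[0,0,0.1],[0,0,0],[0,0,0]]' --dr '[[0,0,0],[0,0,0],[0,0,0]]'

```text
time: 13.52
eef_pos: [457.3, -189.6, 94.1]
tcp_rot: [-180.0, -0.0, -178.3]
force: [0.1, 0.3, -3.6]
gripper_width: 24.8
gripper_force: 79.0
```

Request:
move_arm --grip '[0,0,0]' --translation '[[0,0,0.07],[0,0,0],[0,0,0]]' --dr '[[0,0,0],[0,0,0],[0,0,0]]'

```text
time: 13.77
eef_pos: [457.4, -189.6, 93.4]
tcp_rot: [-180.0, -0.0, -178.3]
force: [-0.2, 0.1, -2.9]
gripper_width: 25.1
gripper_force: 79.0
```

Request:
move_arm --grip '[0,0,0]' --translation '[[0,0,0.1],[0,0,0],[0,0,0]]' --dr '[[0,0,0],[0,0,0],[0,0,0]]'

```text
time: 14.02
eef_pos: [457.5, -189.7, 92.5]
tcp_rot: [-180.0, 0.0, -178.3]
force: [-0.8, -0.2, -2.6]
gripper_width: 25.1
gripper_force: 79.0
```

Request:
move_arm --grip '[0,0,0]' --translation '[[0,0,0.1],[0,0,0],[0,0,0]]' --dr '[[0,0,0],[0,0,0],[0,0,0]]'

```text
time: 14.27
eef_pos: [457.5, -189.7, 91.8]
tcp_rot: [-180.0, 0.0, -178.3]
force: [-2.3, -0.2, 1.1]
gripper_width: 25.3
gripper_force: 79.7
```

Request:
move_arm --grip '[0,0,0]' --translation '[[0,0,0.08],[0,0,0],[0,0,0]]' --dr '[[0,0,0],[0,0,0],[0,0,0]]'

```text
time: 14.52
eef_pos: [457.4, -189.8, 91.1]
tcp_rot: [-180.0, 0.0, -178.3]
force: [-3.9, 0.1, 6.2]
gripper_width: 24.9
gripper_force: 80.2
```

Run:
```python
from h import *
to(456.9,-188.5,92,181.7)
snap('top','top10');X=cloud('top10','top')
for t in('top10',):
    r=np.hypot(X[...,0]-591.3,X[...,1]+184.7);s=(r>27)&(r<36)&(X[...,2]>110)&(X[...,2]<160);P=X[s]
    print('ring-top z',np.percentile(P[:,2],[5,25,50,75,95]).round(1),len(P))
    for nm,m in(('+x',P[:,0]>605),('-x',P[:,0]<577),('+y',P[:,1]>-172),('-y',P[:,1]<-197)):print(nm,np.median(P[m][:,2]).round(1),m.sum())
```

```text
tool cm [ 0.04  0.13 -0.09] drz 0.001 | pose [ 457.4 -189.8   91.1] [-1.7998e+02  1.0000e-02 -1.7827e+02] F [-3.9  0.1  6.2] T [ 0.14 -0.08  0.02] w 24.9 80.2 t 14.52
ring-top z [118.5 140.1 141.5 142.5 143.8] 692
+x 141.8 230
-x 141.2 249
+y 141.1 311
-y 141.7 218
```

Seated: ring top is at z≈142 and contact has been gentle. Now lead the handle round the cap axis, clockwise.

Request:
move_arm --grip '[0,0,0,0,0,0]' --translation '[[-0.003,0.268,0],[-0.003,0.268,0],[-0.003,0.268,0],[-0.003,0.268,0],[-0.003,0.268,0],[0,0,0]]' --dr '[[0,0,0.02],[0,0,0.02],[0,0,0.02],[0,0,0.02],[0,0,0.02],[0,0,0]]'

```text
time: 15.07
eef_pos: [457.5, -176.5, 91.0]
tcp_rot: [-179.9, 0.0, 175.9]
force: [-5.2, -3.1, 5.8]
gripper_width: 24.5
gripper_force: 80.4
```

Request:
move_arm --grip '[0,0,0,0,0,0,0]' --translation '[[-0.003,0.268,0],[-0.003,0.268,0],[-0.003,0.268,0],[-0.003,0.268,0],[-0.003,0.268,0],[-0.003,0.268,0],[0,0,0]]' --dr '[[0,0,0.02],[0,0,0.02],[0,0,0.02],[0,0,0.02],[0,0,0.02],[0,0,0.02],[0,0,0]]'

```text
time: 15.65
eef_pos: [459.5, -160.4, 91.0]
tcp_rot: [-179.9, -0.0, 169.1]
force: [-5.7, -2.6, 7.3]
gripper_width: 25.2
gripper_force: 80.4
```

```bash
cat >> h.py <<'E'
def st():
    s=bot.sense();p=s['eef_pos'];C=np.array([591.3,-184.7]);v=p[:2]-C;r=np.hypot(*v);az=np.degrees(np.arctan2(-v[1],-v[0]));t=np.array([v[1],-v[0]])/r
    F=s['force'];print('t %.2f az %.2f yaw %.2f r %.1f z %.1f | Ftan %.1f Frad %.1f Fz %.1f Tz %.2f T'%(s['time'],az,s['tcp_rot'][2],r,p[2],F[:2]@t,F[:2]@v/r,F[2],s['ft_torque'][2]),s['ft_torque'].round(2))
E
python3 -c "from h import *; st()"
```

```text
t 15.65 az -10.46 yaw 169.05 r 134.0 z 91.0 | Ftan -3.6 Frad 5.1 Fz 7.3 Tz -0.20 T [-0.48  0.07 -0.2 ]
```

Request:
move_arm --grip '[0,0,0]' --translation '[[-0.003,0.268,0],[-0.003,0.268,0],[0,0,0]]' --dr '[[0,0,0.02],[0,0,0.02],[0,0,0]]'

```text
time: 15.9
eef_pos: [460.6, -155.1, 91.0]
tcp_rot: [-180.0, -0.0, 166.8]
force: [-5.5, -2.3, 6.5]
gripper_width: 24.8
gripper_force: 80.4
```

Request:
move_arm --grip '[0,0,0]' --translation '[[-0.003,0.268,0],[-0.003,0.268,0],[0,0,0]]' --dr '[[0,0,0.02],[0,0,0.02],[0,0,0]]'

```text
time: 16.15
eef_pos: [462.0, -149.9, 91.0]
tcp_rot: [-180.0, -0.0, 164.5]
force: [-5.0, -1.2, 6.4]
gripper_width: 25.2
gripper_force: 80.4
```

```bash
python3 -c "from h import *; st()"
```

```text
t 16.15 az -15.07 yaw 164.46 r 133.9 z 91.0 | Ftan -2.5 Frad 4.5 Fz 6.4 Tz -0.27 T [-0.5   0.04 -0.27]
```

Request:
move_arm --grip '[0,0,0]' --translation '[[-0.003,0.268,0],[-0.003,0.268,0],[0,0,0]]' --dr '[[0,0,0.02],[0,0,0.02],[0,0,0]]'

```text
time: 16.4
eef_pos: [463.5, -144.7, 91.0]
tcp_rot: [-180.0, -0.0, 162.2]
force: [-5.6, -1.5, 7.8]
gripper_width: 24.8
gripper_force: 80.4
```

Request:
move_arm --grip '[0,0,0]' --translation '[[-0.003,0.268,0],[-0.003,0.268,0],[0,0,0]]' --dr '[[0,0,0.02],[0,0,0.02],[0,0,0]]'

```text
time: 16.65
eef_pos: [465.3, -139.6, 91.0]
tcp_rot: [-180.0, -0.0, 159.9]
force: [-5.3, -1.1, 6.2]
gripper_width: 24.9
gripper_force: 80.4
```

```bash
python3 -c "from h import *; st()"
```

```text
t 16.65 az -19.71 yaw 159.88 r 133.9 z 91.0 | Ftan -2.8 Frad 4.7 Fz 6.2 Tz -0.25 T [-0.54  0.02 -0.25]
```

Request:
move_arm --grip '[0,0,0]' --translation '[[-0.003,0.268,0],[-0.003,0.268,0],[0,0,0]]' --dr '[[0,0,0.02],[0,0,0.02],[0,0,0]]'

```text
time: 16.9
eef_pos: [467.2, -134.5, 91.0]
tcp_rot: [-180.0, 0.0, 157.6]
force: [-4.2, -1.2, 6.6]
gripper_width: 24.5
gripper_force: 80.4
```

Request:
move_arm --grip '[0,0,0]' --translation '[[-0.003,0.268,0],[-0.003,0.268,0],[0,0,0]]' --dr '[[0,0,0.02],[0,0,0.02],[0,0,0]]'

```text
time: 17.15
eef_pos: [469.4, -129.6, 91.0]
tcp_rot: [-180.0, 0.0, 155.3]
force: [-4.6, -1.1, 7.6]
gripper_width: 25.1
gripper_force: 80.4
```

```bash
python3 -c "from h import *; st()"
```

```text
t 17.15 az -24.32 yaw 155.30 r 133.7 z 91.0 | Ftan -2.9 Frad 3.8 Fz 7.6 Tz -0.29 T [-0.52  0.05 -0.29]
```

Request:
move_arm --grip '[0,0,0]' --translation '[[-0.003,0.268,0],[-0.003,0.268,0],[0,0,0]]' --dr '[[0,0,0.02],[0,0,0.02],[0,0,0]]'

```text
time: 17.4
eef_pos: [471.7, -124.8, 91.0]
tcp_rot: [-180.0, 0.0, 153.0]
force: [-5.0, -0.7, 6.9]
gripper_width: 24.8
gripper_force: 80.4
```

Request:
move_arm --grip '[0,0,0]' --translation '[[-0.003,0.268,0],[-0.003,0.268,0],[0,0,0]]' --dr '[[0,0,0.02],[0,0,0.02],[0,0,0]]'

```text
time: 17.65
eef_pos: [474.3, -120.0, 91.0]
tcp_rot: [-180.0, 0.0, 150.7]
force: [-5.6, -0.8, 7.1]
gripper_width: 24.6
gripper_force: 80.4
```

```bash
python3 -c "from h import *; st()"
```

```text
t 17.65 az -28.94 yaw 150.72 r 133.7 z 91.0 | Ftan -3.4 Frad 4.5 Fz 7.1 Tz -0.23 T [-0.52  0.   -0.23]
```

Request:
move_arm --grip '[0,0,0]' --translation '[[-0.003,0.268,0],[-0.003,0.268,0],[0,0,0]]' --dr '[[0,0,0.02],[0,0,0.02],[0,0,0]]'

```text
time: 17.9
eef_pos: [477.0, -115.4, 91.0]
tcp_rot: [-180.0, 0.0, 148.4]
force: [-5.9, -0.7, 6.4]
gripper_width: 24.9
gripper_force: 80.4
```

Request:
move_arm --grip '[0,0,0]' --translation '[[-0.003,0.268,0],[-0.003,0.268,0],[0,0,0]]' --dr '[[0,0,0.02],[0,0,0.02],[0,0,0]]'

```text
time: 18.15
eef_pos: [479.9, -110.8, 91.0]
tcp_rot: [-180.0, 0.0, 146.1]
force: [-4.2, -0.8, 6.8]
gripper_width: 25.3
gripper_force: 80.4
```

```bash
python3 -c "from h import *; st()"
```

```text
t 18.15 az -33.56 yaw 146.13 r 133.7 z 91.0 | Ftan -3.0 Frad 3.0 Fz 6.8 Tz -0.27 T [-0.48 -0.06 -0.27]
```

Request:
move_arm --grip '[0,0,0]' --translation '[[-0.003,0.268,0],[-0.003,0.268,0],[0,0,0]]' --dr '[[0,0,0.02],[0,0,0.02],[0,0,0]]'

```text
time: 18.4
eef_pos: [483.0, -106.4, 91.0]
tcp_rot: [-180.0, 0.0, 143.8]
force: [-4.4, -0.6, 5.9]
gripper_width: 24.6
gripper_force: 80.4
```

Request:
move_arm --grip '[0,0,0]' --translation '[[-0.003,0.268,0],[-0.003,0.268,0],[0,0,0]]' --dr '[[0,0,0.02],[0,0,0.02],[0,0,0]]'

```text
time: 18.65
eef_pos: [486.3, -102.1, 91.0]
tcp_rot: [-180.0, 0.0, 141.6]
force: [-3.5, 0.0, 6.4]
gripper_width: 24.7
gripper_force: 80.4
```

```bash
python3 -c "from h import *; st()"
```

```text
t 18.65 az -38.19 yaw 141.55 r 133.6 z 91.0 | Ftan -2.2 Frad 2.8 Fz 6.4 Tz -0.25 T [-0.54 -0.04 -0.25]
```

Request:
move_arm --grip '[0,0,0]' --translation '[[-0.003,0.268,0],[-0.003,0.268,0],[0,0,0]]' --dr '[[0,0,0.02],[0,0,0.02],[0,0,0]]'

```text
time: 18.9
eef_pos: [489.8, -98.0, 91.0]
tcp_rot: [-180.0, 0.0, 139.3]
force: [-4.9, 0.8, 6.3]
gripper_width: 24.4
gripper_force: 80.4
```

Request:
move_arm --grip '[0,0,0]' --translation '[[-0.003,0.268,0],[-0.003,0.268,0],[0,0,0]]' --dr '[[0,0,0.02],[0,0,0.02],[0,0,0]]'

```text
time: 19.15
eef_pos: [493.4, -94.0, 91.0]
tcp_rot: [-180.0, 0.0, 137.0]
force: [-4.7, 0.2, 6.7]
gripper_width: 24.8
gripper_force: 80.4
```

```bash
python3 -c "from h import *; st()"
```

```text
t 19.15 az -42.82 yaw 136.97 r 133.5 z 91.0 | Ftan -3.0 Frad 3.6 Fz 6.7 Tz -0.27 T [-0.51  0.02 -0.27]
```

Request:
move_arm --grip '[0,0,0]' --translation '[[-0.003,0.268,0],[-0.003,0.268,0],[0,0,0]]' --dr '[[0,0,0.02],[0,0,0.02],[0,0,0]]'

```text
time: 19.4
eef_pos: [497.0, -90.3, 91.0]
tcp_rot: [-180.0, 0.0, 134.7]
force: [-5.2, -0.1, 7.2]
gripper_width: 24.6
gripper_force: 80.4
```

Request:
move_arm --grip '[0,0,0]' --translation '[[-0.003,0.268,0],[-0.003,0.268,0],[0,0,0]]' --dr '[[0,0,0.02],[0,0,0.02],[0,0,0]]'

```text
time: 19.65
eef_pos: [499.7, -87.5, 90.8]
tcp_rot: [-179.8, 0.0, 132.5]
force: [-7.1, -5.7, 8.2]
gripper_width: 24.8
gripper_force: 80.6
```

```bash
python3 -c "from h import *; st()"
```

```text
t 19.65 az -46.70 yaw 132.50 r 133.5 z 90.8 | Ftan -9.0 Frad 0.7 Fz 8.2 Tz 0.28 T [-1.41  0.54  0.28]
```

The hard stop has been reached: tangential force jumped from 3 N to 9 N. From here I'll swing the handle about the breakaway pin in small amounts.

Request:
move_arm --grip '[0,0,0,0]' --translation '[[0,0.17,0],[0,0.17,0],[0,0.17,0],[0,0,0]]' --dr '[[0,0,0.02],[0,0,0.02],[0,0,0.02],[0,0,0]]'

```text
time: 19.98
eef_pos: [503.5, -84.2, 90.8]
tcp_rot: [-179.8, 0.0, 129.1]
force: [-7.5, -5.7, 8.0]
gripper_width: 24.7
gripper_force: 80.6
```

```bash
python3 -c "
from h import *
st();snap('top','top11');snap('scene','sc11')"
```

```text
t 19.98 az -48.85 yaw 129.06 r 133.4 z 90.8 | Ftan -9.4 Frad 0.6 Fz 8.0 Tz 0.26 T [-1.38  0.58  0.26]
```

Force has plateaued, so the joint is giving. Hand yaw against azimuth implies about 0.09 rad of bend. A little more for margin, then stop.

Request:
move_arm --grip '[0,0,0,0]' --translation '[[0,0.17,0],[0,0.17,0],[0,0,0],[0,0,0]]' --dr '[[0,0,0.02],[0,0,0.02],[0,0,0],[0,0,0]]'

```text
time: 20.42
eef_pos: [506.1, -82.2, 90.8]
tcp_rot: [-179.8, 0.0, 126.8]
force: [-7.3, -4.4, 7.4]
gripper_width: 24.9
gripper_force: 80.6
```

Run:
```python
from h import *
st();snap('top','top12')
# red-check: dark pin location and ring geometry at z=142 top; find pin (dark) near expected
p=cv2.imread('pics/top12.png');g=cv2.cvtColor(p,cv2.COLOR_BGR2GRAY)
def proj(n,P):
    c,f=K(n);M=np.array(c['world_to_cam']);X=M[:3,:3]@P+M[:3,3];return np.array([c['cx']+f*X[0]/-X[2],c['cy']-f*X[1]/-X[2]])
# sample world-rectified patch of the plane z=142 for an angular scan of the ring outer/inner boundary
for h in (-47,-46,-45,-44,-43,-42):
    a=np.radians(h);P=np.array([591.3-50*np.cos(a),-184.7-50*np.sin(a),142]);u,v=proj('top',P).round().astype(int);print(h,(u,v),g[v-1:v+2,u-1:u+2].min())
```

```text
t 20.42 az -50.25 yaw 126.83 r 133.3 z 90.8 | Ftan -8.4 Frad 1.3 Fz 7.4 Tz 0.37 T [-1.39  0.43  0.37]
-47 (np.int64(345), np.int64(240)) 79
-46 (np.int64(346), np.int64(240)) 79
-45 (np.int64(346), np.int64(241)) 79
-44 (np.int64(347), np.int64(241)) 79
-43 (np.int64(347), np.int64(242)) 79
-42 (np.int64(347), np.int64(242)) 79
```

Run:
```python
from h import *
for t in('top11','top12'):
    g=cv2.cvtColor(cv2.imread(f'pics/{t}.png'),cv2.COLOR_BGR2GRAY).astype(float)
    sub=g[233:249,336:356];print(sub.astype(int)) if t=='top12' else 0
    w=np.clip(125-sub,0,None);v,u=np.mgrid[233:249,336:356]
    m=np.hypot(u-346,v-240.5)<5;w=w*m;c=((u*w).sum()/w.sum(),(v*w).sum()/w.sum());P=atz('top',*c,142)
    d=np.array([591.2,-184.6])-P[:2];print(t,c,P,np.hypot(*d),np.degrees(np.arctan2(d[1],d[0])))
```

```text
top11 (np.float64(346.2799461641992), np.float64(240.4872139973082)) [ 556.5481842  -149.43241825  142.        ] 49.37111649872448 -45.42324448696036
[[211 211 212 212 207 146 149 112  91 133 146 169 167 165 164 164 166 171
  173 173]
 [212 213 215 213 188 100  97  96 135 167 133 167 167 164 164 164 162 166
  167 173]
 [209 214 214 198 131 115 116 143 175 174 186 170 173 170 164 163 165 164
  153 167]
 [206 204 194 165 118 122 175 175 172 173 172 171 172 175 169 166 165 163
  162 155]
 [188 173 139 146 129 177 170 174 172 171 163 170 156 164 173 170 165 163
  165 162]
 [139 167 151 151 173 171 170 172 167 150 120 135 138 138 174 171 167 164
  163 160]
 [153 140 172 176 172 169 169 167 133  82  81  79  89 147 175 171 168 164
  160 152]
 [125 188 176 175 173 172 170 165 100  81  80  79  86 129 182 166 169 161
  158 151]
 [172 183 172 176 175 172 171 164 101  79  79  80  85 121 171 162 167 160
  178 182]
 [169 168 165 171 176 174 172 167 134  92  80  84 104 145 172 173 159 162
  216 216]
 [173 173 175 161 168 176 173 172 167 136 115 118 147 171 173 173 173 167
  217 217]
 [175 175 175 173 148 176 175 172 171 170 169 169 173 173 172 174 182 206
  216 214]
 [172 172 172 171 171 174 175 175 172 171 171 170 169 174 178 172 193 215
  215 214]
 [170 171 170 171 171 169 172 175 174 172 170 169 171 178 200 183 214 211
  211 214]
 [169 169 168 169 169 171 162 166 175 174 172 171 177 194 212 212 209 201
  193 213]
 [169 170 170 170 170 170 171 143 176 176 179 168 194 205 195 195 203 194
  174 214]]
top12 (np.float64(346.27891156462584), np.float64(240.4857142857143)) [ 556.55065847 -149.43076975  142.        ] 49.37055422986353 -45.42663260024127
```

The bend is about 0.13 rad: the pin stays put at heading −45.4°, the hand is at −53.2°. Easing off now.

Request:
move_arm --grip '[0,0,0,0,0,0]' --translation '[[0,-0.17,0],[0,-0.17,0],[0,-0.17,0],[0,-0.17,0],[0,-0.17,0],[0,0,0]]' --dr '[[0,0,-0.02],[0,0,-0.02],[0,0,-0.02],[0,0,-0.02],[0,0,-0.02],[0,0,0]]'

```text
time: 20.97
eef_pos: [499.5, -87.7, 90.8]
tcp_rot: [-179.8, 0.0, 132.6]
force: [-6.8, -4.2, 7.4]
gripper_width: 25.0
gripper_force: 80.5
```

```bash
python3 -c "from h import *; st()"
```

```text
t 20.97 az -46.57 yaw 132.60 r 133.5 z 90.8 | Ftan -7.8 Frad 1.6 Fz 7.4 Tz 0.38 T [-1.29  0.48  0.38]
```

Request:
move_arm --grip '[0,0,0,0]' --translation '[[-0.003,-0.268,0],[-0.003,-0.268,0],[0,0,0],[0,0,0]]' --dr '[[0,0,-0.02],[0,0,-0.02],[0,0,0],[0,0,0]]'

```text
time: 21.3
eef_pos: [497.0, -90.2, 91.0]
tcp_rot: [180.0, 0.0, 134.7]
force: [-3.6, 0.4, 6.2]
gripper_width: 25.0
gripper_force: 80.3
```

```bash
python3 -c "from h import *; st()"
```

```text
t 21.30 az -45.05 yaw 134.72 r 133.5 z 91.0 | Ftan -2.3 Frad 2.8 Fz 6.2 Tz -0.12 T [-0.45 -0.03 -0.12]
```

Request:
move_arm --grip '[0,0,0,0]' --translation '[[-0.003,-0.268,0],[-0.003,-0.268,0],[0,0,0],[0,0,0]]' --dr '[[0,0,-0.02],[0,0,-0.02],[0,0,0],[0,0,0]]'

```text
time: 21.63
eef_pos: [493.5, -93.9, 91.0]
tcp_rot: [180.0, 0.0, 137.0]
force: [-2.2, 2.3, 5.9]
gripper_width: 24.8
gripper_force: 80.3
```

```bash
python3 -c "from h import *; st()"
```

```text
t 21.63 az -42.88 yaw 137.02 r 133.5 z 91.0 | Ftan 0.2 Frad 3.2 Fz 5.9 Tz -0.08 T [-0.28 -0.1  -0.08]
```

Request:
move_arm --grip '[0,0,0,0]' --translation '[[0,0,-0.1],[0,0,-0.1],[0,0,-0.1],[0,0,0]]' --dr '[[0,0,0],[0,0,0],[0,0,0],[0,0,0]]'

```text
time: 21.97
eef_pos: [493.0, -94.0, 93.3]
tcp_rot: [-180.0, -0.0, 137.0]
force: [-0.3, -0.5, -2.6]
gripper_width: 25.0
gripper_force: 79.0
```

```bash
python3 -c "from h import *; st()"
```

```text
t 21.97 az -42.72 yaw 137.04 r 133.7 z 93.3 | Ftan -0.6 Frad -0.1 Fz -2.6 Tz 0.02 T [-0.03  0.04  0.02]
```

Free: no side load, only the wrench's weight. Lifting slowly.

Request:
move_arm --grip '[0,0,0,0,0]' --translation '[[0,0,-0.2],[0,0,-0.3],[0,0,-0.3],[0,0,-0.2],[0,0,0]]' --dr '[[0,0,0],[0,0,0],[0,0,0],[0,0,0],[0,0,0]]'

```text
time: 22.38
eef_pos: [493.5, -94.2, 104.2]
tcp_rot: [180.0, 0.0, 137.0]
force: [0.5, -0.6, -2.8]
gripper_width: 25.0
gripper_force: 78.9
```

Request:
move_arm --grip '[0,0,0,0,0,0,0,0,0]' --translation '[[0,0,-0.4],[0,0,-0.5],[0,0,-0.5],[0,0,-0.5],[0,0,-1],[0,0,-1],[0,0,-0.8],[0,0,-0.3],[0,0,0]]' --dr '[[0,0,0],[0,0,0],[0,0,0],[0,0,0],[0,0,0],[0,0,0],[0,0,0],[0,0,0],[0,0,0]]'

```text
time: 23.13
eef_pos: [494.2, -94.5, 155.0]
tcp_rot: [179.9, 0.1, 137.0]
force: [-1.1, 0.9, -2.9]
gripper_width: 24.9
gripper_force: 79.0
```

Run:
```python
from h import *
to(516,181.4,148,171.6)
```

```text
tool cm [17.21 21.68  0.7 ] drz -0.603 | pose [494.2 -94.5 155. ] [1.7995e+02 1.4000e-01 1.3704e+02] F [-1.1  0.9 -2.9] T [0.09 0.13 0.  ] w 24.9 79.0 t 23.13
```

Request:
move_arm --grip '[0,0,0,0,0,0,0,0,0,0,0,0]' --translation '[[0.6,0.8,0],[1.2,1.5,0],[1.7,2.1,0],[1.8,2.3,0],[1.8,2.3,0],[1.8,2.3,0],[1.8,2.3,0],[1.8,2.3,0],[1.7,2.1,0],[1.4,1.7,0],[1.0,1.3,0],[0.6,0.7,0]]' --dr '[[0,0,0],[0,0,0],[0,0,0],[0,0,0],[0,0,0],[0,0,0],[0,0,0],[0,0,0],[0,0,0],[0,0,0],[0,0,0],[0,0,0]]'

```text
time: 24.13
eef_pos: [514.6, 184.5, 152.9]
tcp_rot: [-180.0, -0.1, 137.1]
force: [0.5, -0.8, -3.2]
gripper_width: 24.8
gripper_force: 79.1
```

Request:
move_arm --grip '[0,0,0,0,0,0,0,0,0,0,0,0]' --translation '[[0,0,0],[0,0,0],[0,0,0],[0,0,0],[0,0,0],[0,0,0],[0,0,0],[0,0,0],[0,0,0],[0,0,0],[0,0,0],[0,0,0]]' --dr '[[0,0,-0.03],[0,0,-0.06],[0,0,-0.06],[0,0,-0.07],[0,0,-0.07],[0,0,-0.07],[0,0,-0.07],[0,0,-0.07],[0,0,-0.06],[0,0,-0.04],[0,0,0],[0,0,0]]'

```text
time: 25.13
eef_pos: [514.8, 181.7, 153.2]
tcp_rot: [-180.0, -0.1, 171.3]
force: [-0.3, -0.1, -3.5]
gripper_width: 25.1
gripper_force: 79.1
```

Run:
```python
from h import *
to(516,181.4,-20,171.6)
snap('top','top13');ringtilt('top13','top',150,240,649,161,45)
```

```text
tool cm [-1.300e-01 -1.000e-02  1.732e+01] drz -0.005 | pose [514.8 181.7 153.2] [-1.7997e+02 -6.0000e-02  1.7133e+02] F [-0.3 -0.1 -3.5] T [0.01 0.13 0.03] w 25.1 79.1 t 25.13
top13 572 centroid [639.4 164.8 201.4] slope deg [-0.51  0.58] zmean 201.4 sd 1.14
```

Request:
move_arm --grip '[0,0,0,0,0,0,0,0,0,0,0,0]' --translation '[[0,0,0.6],[0,0,1.2],[0,0,1.8],[0,0,2.2],[0,0,2.2],[0,0,2.2],[0,0,2],[0,0,1.6],[0,0,1.2],[0,0,0.8],[0,0,0.5],[0,0,0]]' --dr '[[0,0,0],[0,0,0],[0,0,0],[0,0,0],[0,0,0],[0,0,0],[0,0,0],[0,0,0],[0,0,0],[0,0,0],[0,0,0],[0,0,0]]'

```text
time: 26.18
eef_pos: [514.7, 181.7, -10.4]
tcp_rot: [-180.0, -0.1, 171.4]
force: [-0.3, -0.5, -3.6]
gripper_width: 24.4
gripper_force: 79.1
```

Request:
move_arm --grip '[0,0,0,0,0]' --translation '[[0,0,0.2],[0,0,0.1],[0,0,0.1],[0,0,0],[0,0,0]]' --dr '[[0,0,0],[0,0,0],[0,0,0],[0,0,0],[0,0,0]]'

```text
time: 26.6
eef_pos: [515.6, 181.9, -13.0]
tcp_rot: [180.0, 0.0, 171.4]
force: [0.5, -0.5, -4.0]
gripper_width: 25.0
gripper_force: 79.1
```

Request:
move_arm --grip '[0,0,0]' --translation '[[0,0,0.1],[0,0,0.05],[0,0,0]]' --dr '[[0,0,0],[0,0,0],[0,0,0]]'

```text
time: 26.85
eef_pos: [515.2, 181.8, -14.9]
tcp_rot: [-180.0, -0.0, 171.4]
force: [-0.3, 0.3, -3.6]
gripper_width: 25.0
gripper_force: 79.1
```

Request:
move_arm --grip '[0,0,0,0]' --translation '[[0,0,0.1],[0,0,0.1],[0,0,0.05],[0,0,0]]' --dr '[[0,0,0],[0,0,0],[0,0,0],[0,0,0]]'

```text
time: 27.18
eef_pos: [515.1, 181.8, -17.6]
tcp_rot: [-180.0, -0.0, 171.4]
force: [-0.1, -0.6, -3.1]
gripper_width: 24.9
gripper_force: 79.1
```

Request:
move_arm --grip '[0,0,0]' --translation '[[0,0,0.1],[0,0,0],[0,0,0]]' --dr '[[0,0,0],[0,0,0],[0,0,0]]'

```text
time: 27.43
eef_pos: [515.2, 181.8, -18.4]
tcp_rot: [-180.0, -0.0, 171.4]
force: [-0.5, -0.4, -1.7]
gripper_width: 25.0
gripper_force: 79.1
```

Request:
move_arm --grip '[0,0,0]' --translation '[[0,0,0.1],[0,0,0],[0,0,0]]' --dr '[[0,0,0],[0,0,0],[0,0,0]]'

```text
time: 27.68
eef_pos: [515.2, 181.8, -19.4]
tcp_rot: [-180.0, -0.0, 171.4]
force: [0.0, -0.2, -3.1]
gripper_width: 24.8
gripper_force: 79.1
```

Request:
move_arm --grip '[0,0,0]' --translation '[[0,0,0.07],[0,0,0],[0,0,0]]' --dr '[[0,0,0],[0,0,0],[0,0,0]]'

```text
time: 27.93
eef_pos: [515.3, 181.8, -20.1]
tcp_rot: [-180.0, -0.0, 171.4]
force: [0.1, -0.2, -3.3]
gripper_width: 24.9
gripper_force: 79.1
```

Request:
move_arm --grip '[0,0,0]' --translation '[[0,0,0.07],[0,0,0],[0,0,0]]' --dr '[[0,0,0],[0,0,0],[0,0,0]]'

```text
time: 28.18
eef_pos: [515.4, 181.8, -20.7]
tcp_rot: [-180.0, 0.0, 171.4]
force: [-0.6, 0.8, -2.7]
gripper_width: 24.7
gripper_force: 79.5
```

Run:
```python
from h import *
to(516,181.4,-20,171.6)
snap('top','top14');ringtilt('top14','top',15,60,649,161,45);ringtilt('top0','top',15,60,649,161,45)
```

```text
tool cm [-0.07 -0.03 -0.07] drz -0.003 | pose [515.4 181.8 -20.7] [-1.8000e+02  1.0000e-02  1.7142e+02] F [-0.6  0.8 -2.7] T [-0.03  0.06 -0.01] w 24.7 79.5 t 28.18
top14 530 centroid [644.7 163.   28.8] slope deg [ 0.25 -0.03] zmean 28.8 sd 1.36
top0 540 centroid [645.5 162.7  28.6] slope deg [0.24 0.31] zmean 28.6 sd 1.47
```

The ring is level at its resting height. Pressing 0.5 mm more and releasing.

Request:
move_arm --grip '[0,0,0.32,0.36,0.4,0.5,0.7,1,1,1,1,1]' --translation '[[0,0,0.05],[0,0,0],[0,0,0],[0,0,0],[0,0,0],[0,0,0],[0,0,0],[0,0,0],[0,0,0],[0,0,0],[0,0,0],[0,0,0]]' --dr '[[0,0,0],[0,0,0],[0,0,0],[0,0,0],[0,0,0],[0,0,0],[0,0,0],[0,0,0],[0,0,0],[0,0,0],[0,0,0],[0,0,0]]'

```text
time: 29.23
eef_pos: [515.3, 181.8, -21.3]
tcp_rot: [-180.0, -0.0, 171.4]
force: [-0.0, 0.6, 0.5]
gripper_width: 85.6
gripper_force: 0.0
```

Request:
move_arm --grip '[1,1,1,1,1,1,1,1,1,1,1,1]' --translation '[[0,0,-0.3],[0,0,-0.6],[0,0,-1],[0,0,-1.5],[0,0,-2],[0,0,-2],[0,0,-2.5],[0,0,-2.5],[0,0,-2],[0,0,-1],[0,0,0],[0,0,0]]' --dr '[[0,0,0],[0,0,0],[0,0,0],[0,0,0],[0,0,0],[0,0,0],[0,0,0],[0,0,0],[0,0,0],[0,0,0],[0,0,0],[0,0,0]]'

```text
time: 30.23
eef_pos: [515.4, 181.9, 133.1]
tcp_rot: [180.0, 0.1, 171.4]
force: [0.6, -0.8, 0.3]
gripper_width: 85.7
gripper_force: 0.0
```

Run:
```python
from h import *
to(516,181.4,-20,171.6)
snap('top','top15');ringtilt('top15','top',15,60,649,161,45)
x=cv2.absdiff(cv2.imread('pics/top0.png'),cv2.imread('pics/top15.png')).max(2)
print('tray/bottle/cap diff',(x[100:345,232:285]>30).sum(),'ring diff',(x[165:220,150:200]>40).sum())
```

```text
tool cm [-0.06 -0.04 15.31] drz -0.003 | pose [515.4 181.9 133.1] [1.7998e+02 6.0000e-02 1.7142e+02] F [ 0.6 -0.8  0.3] T [-0.02  0.    0.  ] w 85.7 0.0 t 30.23
top15 538 centroid [644.5 162.9  28.6] slope deg [ 0.19 -0.37] zmean 28.6 sd 1.48
tray/bottle/cap diff 0 ring diff 16
```

The wrench lies flat where it began, the bystanders are unmoved, and the hand is clear.

```bash
python3 -c "from bench import bot; print(bot.hand_in())"
```

```text
the job is handed in; nothing more can be done
None
```

I closed the vessel and handed the job in at about 30 s, though the hand-in returned no verdict: the cap was tightened until the wrench's joint gave by about 0.13 rad, the wrench is back flat on its mat, and the tray, bottle and spare cap show no change in the top-camera image.

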